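# Gauge three idler rollers and fit the good one in its bracket

## Task

Slide each of the three rollers along its own lane of the go/no-go gauge, away from the robot, until it will go no further. With all three run home, take the one roller that passed the go step but was stopped by the no-go step, and set it in the idler bracket with both axle ends resting on the bottoms of the open slots. Leave the two rejects in the gauge where they stopped, without lifting them, and leave the other parts on the cart alone.

Things in the scene. Friction and masses are not known exactly. Their poses are not given: they have to be found in the camera images.
- gauge: fixed steel stepped gauge on an 8 mm thick plate (x -155 to 101 mm, y +-155 mm). +x: along the lanes, away from the robot. Origin on the cart top, middle lane, at the go step. Three equal lanes at y = -100, 0, 100 mm; in each two oiled round rails (axes 30 mm apart, tops 16 mm above the cart top, from x = -152 mm) keep a roller centred, sliding lengthwise. Sliding takes 1 to 3 N, more at a stop.
- go_step (a point): middle lane, 32 mm above the cart top, at gauge x = 0, where dark steel blocks narrow each lane to the go gap, 46 mm wide (no walls before it; blocks reach 46 mm above the cart top). A 50 mm roller stops here with its leading end face, so its origin is at gauge x = -45 mm.
- nogo_step (a point): the same, at gauge x = 36 mm, where each lane narrows to the no-go gap, 38 mm wide, ending at x = 64 mm. A 42 mm roller stops here with its leading end face (its origin at gauge x = -9 mm); its rear part then lies free before the go step and can be gripped across.
- end_stop (a point): the same, at gauge x = 86 mm: face of the end stop across all lanes, reaching 36 mm above the cart top. A 34 mm roller passes both gaps until its leading axle stub meets it (its origin at gauge x = 27 mm).
- roller_a: chrome roller lying along a gauge lane: cylinder 90 mm long, a 12 mm axle stub standing 14 mm out of each end, 0.2 to 0.33 kg. Origin on its axis at mid length; x axis = roller axis, at the start along the gauge's +x. The three look alike; diameters are 34, 42 and 50 mm (axis 27, 32, 37 mm above the cart top on the rails); which is which is not told, the gauge shows it.
- roller_b: chrome roller lying along a gauge lane: cylinder 90 mm long, a 12 mm axle stub standing 14 mm out of each end, 0.2 to 0.33 kg. Origin on its axis at mid length; x axis = roller axis, at the start along the gauge's +x. The three look alike; diameters are 34, 42 and 50 mm (axis 27, 32, 37 mm above the cart top on the rails); which is which is not told, the gauge shows it.
- roller_c: chrome roller lying along a gauge lane: cylinder 90 mm long, a 12 mm axle stub standing 14 mm out of each end, 0.2 to 0.33 kg. Origin on its axis at mid length; x axis = roller axis, at the start along the gauge's +x. The three look alike; diameters are 34, 42 and 50 mm (axis 27, 32, 37 mm above the cart top on the rails); which is which is not told, the gauge shows it.
- bracket: fixed idler bracket: base plate 130 x 80 x 8 mm, two upright steel cheeks 6 mm thick, 52 mm wide, square to its x axis at x = -51 and 51 mm. Each has a slot open at the top, 16 mm wide, flared lips up to 85 mm, flat bottom 50 mm above the cart top; a seated axle lies along x, centre 56 mm up. Origin on the cart top midway between the cheeks. Roller fits either way round.
- end_cap: blue plastic end cap, 52 mm wide, 22 mm high. Loose bystander, to be left alone. Origin at the centre of its underside.
- bushing: bronze flanged bushing, 46 mm wide, 30 mm high. Loose bystander, to be left alone. Origin at the centre of its underside.
- pulley: orange drive pulley lying flat, 64 mm wide, 26 mm high. Loose bystander, to be left alone. Origin at the centre of its underside.
There are look-alikes about, which are no part of the job. What is shaped like the roller_b but blue is not meant. Leave any yellow look-alike of the roller_a alone.

How it is judged:
By the outcome, as a careful person would: the job done as asked, in the order asked, and still so for the second after the job is handed in, with the robot touching nothing.
It also fails if it takes over 58 s, if anything falls off the work surface, if the arm or the gripper's body presses on something with over 40 N, if the wrist force passes 120 N, or if a joint passes its speed limit or range.

## Robot

A 6-joint arm with a two-finger parallel gripper is mounted at the origin on the work surface. World frame = base frame: x ahead of the robot, y to its left, z up, the work surface at z = 0. Lengths are in mm, angles in degrees, forces in N, time in s.
With the tool pointing down it reaches from about 300 to 850 mm from the base axis. Payload 4.2 kg.
Tool frame: the origin (TCP) lies midway between the tips of the shut fingers; the grasp point (between the pads) lies 19 mm behind it; z points along the fingers, x is the direction in which the jaws open and shut, and the axes are right-handed (so a half turn about z gives the same grasp; the last joint's range is limited). The gripper opens to 91 mm and grips with 3 to 60 N. Pads are 32 mm wide; open, the fingers measure 118 mm over their backs; the gripper's body (76 mm by 178 mm) begins 60 mm behind the grasp point.
Start: joints at [-68.125, 18.312, 89.639, -0, 72.044, -1.146], TCP at [224.874, -529.225, 176.176] pointing down, gripper open.
Joint ranges: [-177.97, 177.97], [-48.28, 115.42], [12.27, 149.76], [-77.06, 257.06], [2.81, 150.46], [-146.56, 146.56]. Speed limits (degrees/s): [147.25, 147.25, 180, 180, 180, 180].

## Interface

Orientations are given as [roll, pitch, yaw] about the fixed x, y, z axes, in that order (R = Rz(yaw) Ry(pitch) Rx(roll)).
In Python, from workcell import monitor, vision, job, models gives the robot as it stands.
- The arm moves only by the shell command python3 -m creep 'ROWS' [FORCE]. ROWS is text: rows parted by semicolons, each of 7 numbers parted by spaces: the shift along the world's x, y, z in cm, then the turn, a rotation vector about the world's x, y, z in rad, then the gripper's target within -1 to 1 (shut at 1, half-way at 0, fully open at -1). In form: tx ty tz ax ay az hand; .... A call has 1 to 12 rows; each row shifts and turns the pose as measured when the row begins; what a row does not reach is not made up. A row lasts 1/12 s, in which the tool goes at most 41.7 mm and 7.16 degrees, less where a joint would pass 70% of its speed; a pose out of reach is approached as far as the arm can. A call is refused whole if a number of a shift passes 4.17 or a number of a turn 0.125, either way. A call with a gripper value outside its range is refused whole. The fingers move at their own pace and stop on an object; FORCE is the grip in N (left out, the last holds). Time passes only in rows, so rows that do not move let the fingers close. It gives the time, the measured TCP pose, the force and the opening at its end, in the units of the state.
- monitor.state(): the state, without advancing time (a new reading comes with each control period).
- vision.grab_frame(name): name is "scene" or "top" or "wrist"; returns a dict with "img" (400x640x3 uint8, red, green, blue), "mtx" (3x3 intrinsics, pixels), "view" (4x4, takes a point from world to camera coordinates). Camera axes: x right, y down, z forward; pixel columns grow to the right and rows downward; lengths in mm; the calibration is good to about 2 mm. A picture is of the moment at which its call begins. There is no depth.
- job.job_done(): hands the job in, once; it reports no verdict.
Trained networks look in the newest picture that a camera, given by its name, has taken for a name from the list of things; names that differ only in an ending like _2 or _b are one class to them, and where a whole thing is asked for, a point or a joint stands for the part that bears it (a point fixed in the world has none). Each returns a list of dicts, best first, with "confidence" (0 to 1); they miss things now and then, are a little off and sometimes report something else, mostly with a low value. They report only what shows in the picture. A call takes as long as a camera call. They do not tell look-alikes from the thing itself.
- models.search_frame(camera, query): "rect" ([left, top, right, bottom] in pixels, round what is visible of it).
- models.mark_of(camera, query): "at" ([column, row] in pixels: a listed point, or the origin of a listed thing).
The state is a dict: "time_s": time; "qpos": joint angles; "qvel": joint speeds; "effort": joint torques, N m; "ee_pos": TCP position; "ee_rot": TCP orientation; "force": force on the tool from outside, world axes, zero at the start; "torque": the same for the moment, N m; "gripper_width": finger opening in mm.
Only numpy, scipy, OpenCV 4.12 (cv2) and the standard library are available. Lean on these libraries where they do the work, as an engineer would, in place of code of your own. Each camera call takes 0.05 s, during which the arm holds its last target.

## Working session

There is one attempt and no reset: what is moved stays moved. The work goes in short steps, Python scripts to look and compute and a shell command to move; the robot and the scene stay as the last step left them, time stands still between calls to the robot, and variables do not carry over. Pictures are saved under pics/ and viewed, and the job is handed in when it is done.

```bash
ls; mkdir -p pics; python3 - <<'E'
from workcell import monitor, vision, job, models
import cv2
print(monitor.state())
for n in ["scene","top","wrist"]:
    f=vision.grab_frame(n); cv2.imwrite(f"pics/{n}0.png",f["img"][:,:,::-1]); print(n,f["mtx"].tolist(),f["view"].round(3).tolist())
for n in ["scene","top"]:
    for q in ["roller_a","go_step","nogo_step","end_stop","gauge","bracket"]:
        print(n,q,[(r["at"],round(r["confidence"],2)) for r in models.mark_of(n,q)][:6])
E
```

```text
pics
{'time_s': 0.0, 'qpos': array([-6.81239445e+01,  1.83512703e+01,  8.97067957e+01,  7.28671435e-05,
        7.20434533e+01, -1.14512891e+00]), 'qvel': array([0.05405343, 0.02270863, 0.02486829, 0.05606593, 0.05893964,
       0.0028066 ]), 'effort': array([ 2.43333132e-03, -4.12449324e+01, -2.31970668e+01,  7.28418888e-02,
        4.57112887e-02, -1.72640903e-04]), 'ee_pos': array([ 224.66022659, -528.67003008,  175.32141753]), 'ee_rot': array([-1.79997902e+02,  1.01497626e-01, -6.69788362e+01]), 'force': array([-0.00482921,  0.36628918,  0.20356821]), 'torque': array([ 0.0310038 , -0.05620872, -0.02076375]), 'gripper_width': 91.59242262707147}
scene [[470.0289159218543, 0.0, 321.634617088828], [0.0, 470.0289159218543, 208.38981710080503], [0.0, 0.0, 1.0]] [[0.239, 0.971, -0.006, -160.536], [0.764, -0.191, -0.616, -356.714], [-0.6, 0.143, -0.787, 1344.73], [0.0, 0.0, 0.0, 1.0]]
top [[464.625593739067, 0.0, 314.85964755997327], [0.0, 464.625593739067, 192.73317259186285], [0.0, 0.0, 1.0]] [[0.015, -1.0, 0.002, 19.623], [-0.994, -0.015, -0.111, 494.073], [0.111, -0.0, -0.994, 1100.1
[... 286 characters left out ...]
4.8, 215.4], 0.96), ([165.8, 309.6], 0.9), ([281.7, 229.5], 0.88), ([237.0, 177.5], 0.77), ([235.3, 241.1], 0.67), ([291.9, 293.1], 0.67)]
scene go_step [([283.4, 256.5], 0.95), ([390.3, 143.2], 0.72)]
scene nogo_step [([288.3, 272.0], 0.93), ([232.2, 239.8], 0.69)]
scene end_stop [([293.4, 297.4], 0.65)]
scene gauge [([289.0, 262.7], 0.75)]
scene bracket [([425.4, 192.1], 0.72)]
top roller_a [([387.2, 175.2], 0.93), ([446.8, 127.2], 0.8), ([308.2, 177.8], 0.77), ([307.6, 251.7], 0.69), ([347.7, 174.9], 0.56)]
top go_step [([345.0, 144.4], 0.84)]
top nogo_step [([350.0, 137.8], 0.59)]
top end_stop [([353.9, 113.1], 0.8)]
top gauge [([349.4, 154.1], 0.96)]
top bracket [([202.7, 193.6], 0.95)]
```

View pics/scene0.png

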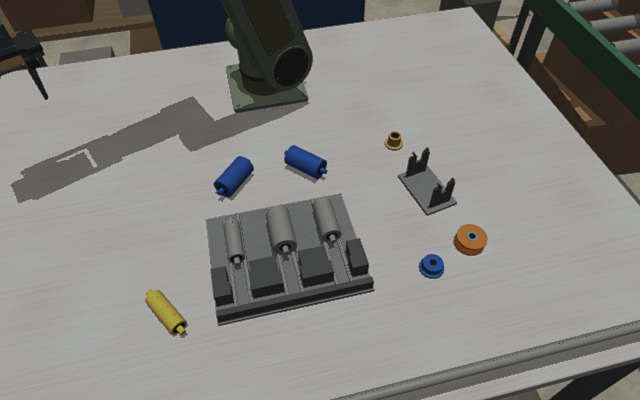

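View pics/top0.png

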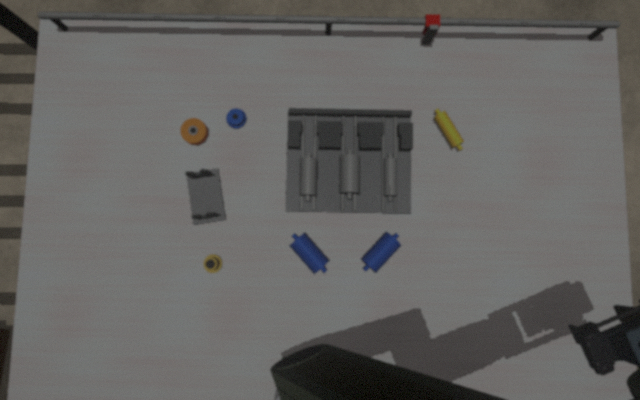

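View pics/wrist0.png

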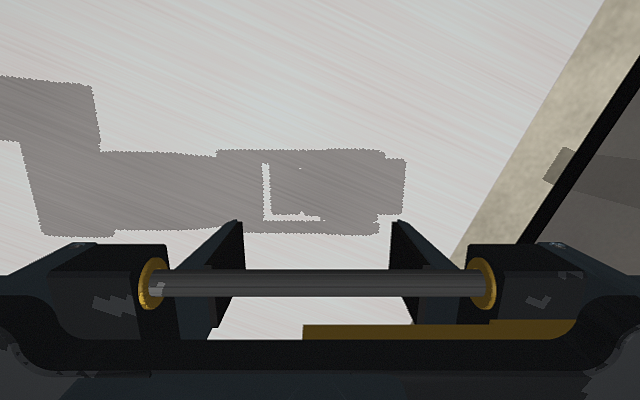

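```bash
python3 - <<'E'
import cv2
a=cv2.imread('pics/top0.png')
cv2.imwrite('pics/top0_g.png',cv2.resize(a[95:225,275:425],None,fx=5,fy=5,interpolation=cv2.INTER_CUBIC)[:600]) 
cv2.imwrite('pics/top0_b.png',cv2.resize(a[155:235,170:240],None,fx=7,fy=7,interpolation=cv2.INTER_CUBIC)) 
a=cv2.imread('pics/scene0.png')
cv2.imwrite('pics/sc0_g.png',cv2.resize(a[185:330,200:380],None,fx=4,fy=4,interpolation=cv2.INTER_CUBIC)) 
cv2.imwrite('pics/sc0_b.png',cv2.resize(a[140:220,390:465],None,fx=7,fy=7,interpolation=cv2.INTER_CUBIC)) 
E
```

```text
(no output)
```

View pics/top0_g.png

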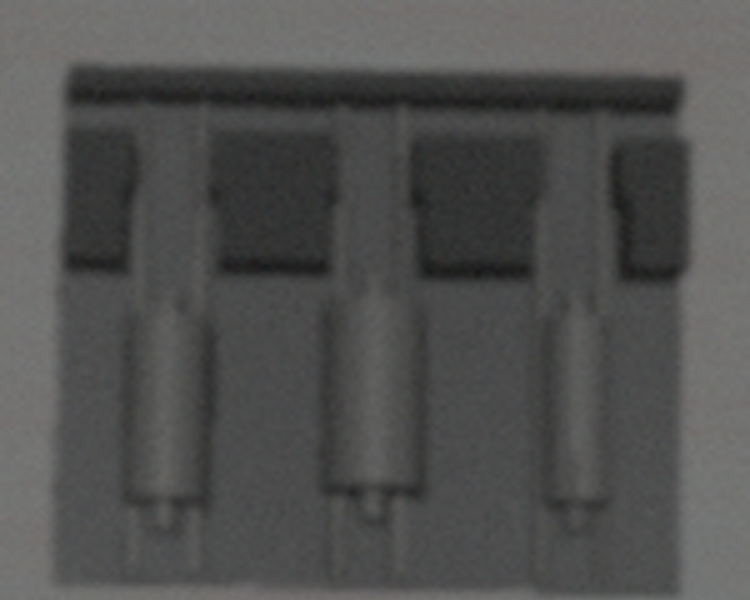

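View pics/top0_b.png

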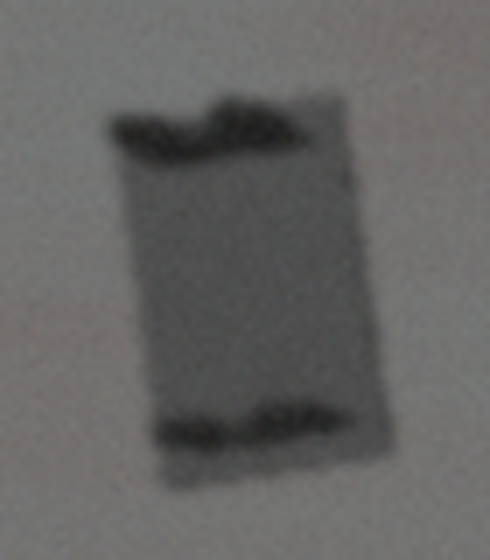

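View pics/sc0_g.png

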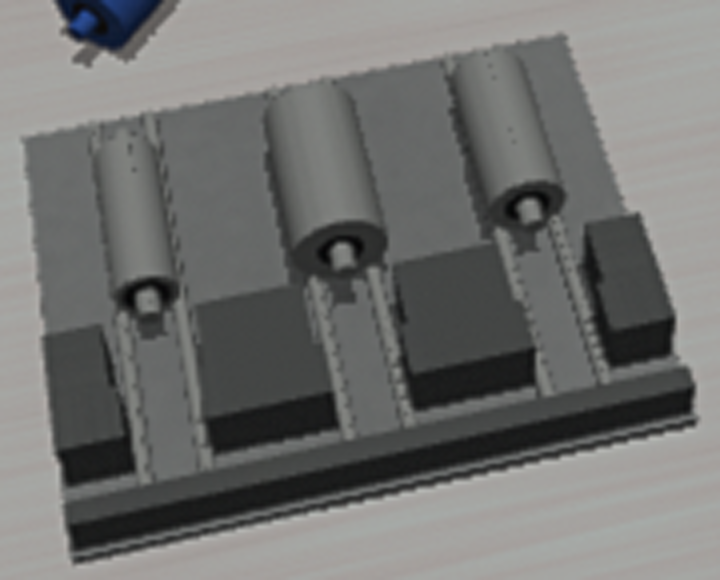

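View pics/sc0_b.png

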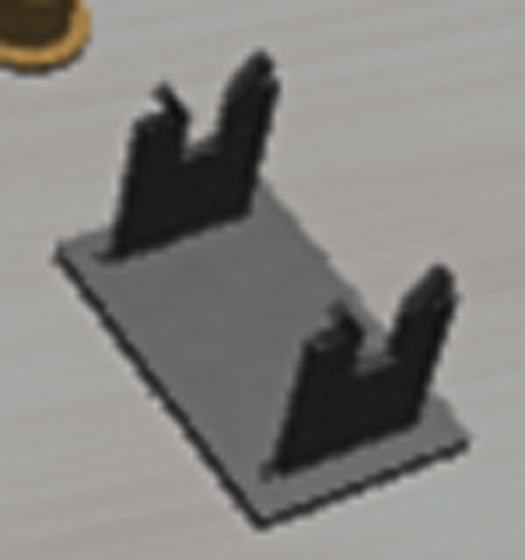

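```bash
cat > h.py <<'E'
import numpy as np, cv2
from scipy.optimize import least_squares
from workcell import monitor, vision, job, models
def proj(f,P):
    V=np.array(f["view"]);K=np.array(f["mtx"]);P=np.atleast_2d(P).astype(float)
    c=P@V[:3,:3].T+V[:3,3]; q=c@K.T
    return q[:,:2]/q[:,2:]
def ray_z(f,uv,z):
    V=np.array(f["view"]);K=np.array(f["mtx"]);R=V[:3,:3];t=V[:3,3]
    d=R.T@np.linalg.inv(K)@np.array([uv[0],uv[1],1.]);o=-R.T@t
    return o+d*(z-o[2])/d[2]
def W(p,L):
    c,s=np.cos(p[2]),np.sin(p[2]);L=np.atleast_2d(L).astype(float)
    return np.c_[p[0]+c*L[:,0]-s*L[:,1],p[1]+s*L[:,0]+c*L[:,1],L[:,2]]
def fitpose(obs,p0):
    def r(p): return np.concatenate([(proj(f,W(p,L))-np.array(uv)).ravel() for f,L,uv in obs])
    s=least_squares(r,p0); return s.x,r(s.x).reshape(-1,2)
E
python3 - <<'E'
from h import *
S=vision.grab_frame("scene");T=vision.grab_frame("top")
cr=lambda u,o,k:[((a+.5)/k-.5+o[0],(b+.5)/k-.5+o[1]) for a,b in u]
g,r=fitpose([(S,[(-155,-155,8),(-155,155,8),(101,-155,0),(101,155,0)],cr([(25,138),(567,36),(73,560),(697,420)],(200,185),4)),
 (T,[(-155,155,8),(-155,-155,8),(0,77,46),(0,23,46),(0,-23,46),(0,-77,46)],cr([(55,582),(680,592),(217,261),(328,263),(420,266),(531,266)],(275,95),5))],[650,-80,0])
print("gauge",g,np.degrees(g[2]));print(r.round(1).tolist())
b,r=fitpose([(S,[(-65,-40,8),(65,-40,8),(65,40,8),(-65,40,8)],cr([(57,245),(262,515),(468,437),(262,180)],(390,140),7)),
 (T,[(65,-40,8),(-65,-40,8),(-65,40,8)],cr([(345,95),(395,450),(165,490)],(170,155),7))],[650,250,0])
print("bracket",b,np.degrees(b[2]));print(r.round(1).tolist())
G=lambda x,y,z:W(g,[(x,y,z)])[0]
gi=lambda w:(np.array([[np.cos(g[2]),np.sin(g[2])],[-np.sin(g[2]),np.cos(g[2])]])@(np.array(w[:2])-g[:2])).round(1)
for y in(-100,0,100):print(y,G(0,y,0).round(1))
# roller rear cylinder end tops in top view, crop coords; stub tips
for n,u,z in[("L",(166,497),32),("M",(373,487),37),("R",(576,498),27)]:
    print(n,gi(ray_z(T,cr([u],(275,95),5)[0],z*2-16+0)))
for n,u,z in[("L",(166,530),32),("M",(373,520),37),("R",(576,528),27)]:
    print(n,"stub tip",gi(ray_z(T,cr([u],(275,95),5)[0],z)))
print(monitor.state()["time_s"])
E
```

```text
gauge [ 6.03949208e+02 -5.49104210e+01 -2.76481671e-03] -0.15841232861501378
[[-0.4, -1.2], [-0.5, -1.6], [0.3, 0.5], [0.4, 0.6], [-0.9, 0.1], [0.2, 0.4], [-0.3, -0.4], [-0.2, -0.4], [0.5, -0.6], [0.7, -0.2]]
bracket [4.85023898e+02 2.96076009e+02 1.73579753e-01] 9.945387252053186
[[-0.4, -0.6], [-0.7, 0.5], [0.3, 0.2], [-0.7, -1.3], [-0.6, -0.9], [-0.5, 0.1], [-0.1, -0.5]]
-100 [ 603.7 -154.9    0. ]
0 [603.9 -54.9   0. ]
100 [604.2  45.1   0. ]
L [-116.1   98.5]
M [-110.7    0.7]
R [-111.9  -98.4]
L stub tip [-130.4   98.5]
M stub tip [-124.2   -1. ]
R stub tip [-125.3 -100.2]
0.85
```

```bash
python3 - <<'E'
from h import *
T=vision.grab_frame("top")
for u in [(390,234),(400,240),(399,234),(363,268),(370,272),(363,272),(292,235),(300,233),(327,270),(309,252),(381,252)]: print(u,ray_z(T,u,20).round(0))
E
```

```text
(390, 234) [ 397. -156.   20.]
(400, 240) [ 383. -180.   20.]
(399, 234) [ 397. -178.   20.]
(363, 268) [315. -91.  20.]
(370, 272) [ 305. -108.   20.]
(363, 272) [305. -91.  20.]
(292, 235) [391.  81.  20.]
(300, 233) [396.  62.  20.]
(327, 270) [309.  -5.  20.]
(309, 252) [351.  39.  20.]
(381, 252) [ 353. -134.   20.]
```

```bash
python3 -m creep '2 3.4 0 0 0 -0.1 1;2 3.4 0 0 0 -0.1 1;2 3.4 0 0 0 -0.1 1;2 3.4 0 0 0 -0.1 1;2 3.4 0 0 0 0 1;2 3.4 0 0 0 0 1;2 3.4 0 0 0 0 1;2 3.4 0 0 0 0 1;2 3.4 0 0 0 0 1;2 3.4 0 0 0 0 1' 20
```

```text
time_s: 1.73
ee_pos: [427.0, -181.9, 176.4]
ee_rot: [-179.9, -0.3, -91.9]
force: [1.0, -0.3, -0.0]
gripper_width: 27.4
```

```bash
python3 -m creep '0.5 2.7 -3 0 0 0.03 1;0 0 -3 0 0 0 1;0 0 0 0 0 0 1'; python3 - <<'E'
from h import *
for n in ["wrist","top"]:
    f=vision.grab_frame(n); cv2.imwrite(f"pics/{n}1.png",f["img"][:,:,::-1])
s=monitor.state();print(s["ee_pos"],s["ee_rot"],s["force"],s["gripper_width"])
E
```

```text
time_s: 1.98
ee_pos: [437.8, -147.5, 117.6]
ee_rot: [-179.3, -0.4, -89.6]
force: [-0.7, 0.4, -0.8]
gripper_width: 7.4
[ 440.31515903 -149.72813691  121.4139294 ] [-178.97414277   -0.50084046  -89.75276604] [-0.39006317 -0.6001925   0.91650117] 1.0288179385396317
```

View pics/wrist1.png

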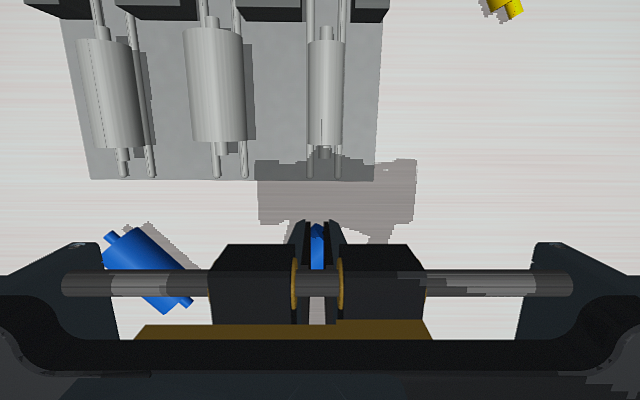

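```bash
python3 - <<'E'
from h import *
f=vision.grab_frame("wrist")
for n,u,z in [("Rstub",(323,157),27),("Mstub",(217,150),37),("Lstub",(123,175),32),("cornR",(375,181),8),("cornL",(90,180),8),("Rrail1",(309,177),16),("Rrail2",(338,177),16),("Mr2",(244,177),16),("Lr2",(151,177),16)]: print(n,ray_z(f,u,z).round(1))
E
```

```text
Rstub [ 481.4 -157.7   27. ]
Mstub [489.1 -52.9  37. ]
Lstub [463.2  46.4  32. ]
cornR [ 452.8 -216.6    8. ]
cornL [453.4  99.1   8. ]
Rrail1 [ 458.6 -143.1   16. ]
Rrail2 [ 458.7 -174.5   16. ]
Mr2 [458.5 -72.8  16. ]
Lr2 [458.3  27.1  16. ]
```

```bash
python3 -m creep '-0.3 -0.7 -3.5 0 0 0 1;0 0 -3.5 0 0 0 1;0 0 -2 0 0 0 1;0 0 0 0 0 0 1;0 0 0 0 0 0 1'; python3 -c "
from h import *
s=monitor.state();print(s['ee_pos'],s['ee_rot'],s['force'])"
```

```text
time_s: 2.55
ee_pos: [446.3, -166.8, 40.3]
ee_rot: [-177.6, -1.1, -90.3]
force: [0.2, -0.9, 0.6]
gripper_width: 0.4
[ 446.30110464 -166.75901754   40.31406382] [-177.57793922   -1.10898838  -90.33602438] [ 0.23516801 -0.90440093  0.62391645]
```

```bash
cat >> h.py <<'E'
from scipy.spatial.transform import Rotation as Ro
def st(target=None,yaw=-90):
    s=monitor.state();R=Ro.from_euler('xyz',s['ee_rot'],degrees=True);D=Ro.from_euler('xyz',[180,0,yaw],degrees=True)
    print("t",round(s['time_s'],2),"p",s['ee_pos'].round(1),"rot",s['ee_rot'].round(1),"F",s['force'].round(1),"T",s['torque'].round(2),"w",round(s['gripper_width'],1))
    print(" turn corr rad",(D*R.inv()).as_rotvec().round(3), "" if target is None else "shift cm %s"%((np.array(target)-s['ee_pos'])/10).round(2))
    return s
E
python3 -c "
from h import *
st([442,-157,22])"
```

```text
t 2.55 p [ 446.3 -166.8   40.3] rot [-177.6   -1.1  -90.3] F [ 0.2 -0.9  0.6] T [ 0.03  0.02 -0.06] w 0.4
 turn corr rad [0.019 0.042 0.005] shift cm [-0.43  0.98 -1.83]
```

```bash
python3 -m creep '-0.4 1 -0.9 0.02 0.04 0 1;0 0 -0.9 0 0 0 1;0 0 0 0 0 0 1'; python3 -c "
from h import *
st([442,-157,22])"
```

```text
time_s: 2.8
ee_pos: [446.6, -160.6, 27.6]
ee_rot: [-179.3, -0.2, -90.5]
force: [-0.3, 0.8, 0.0]
gripper_width: 0.3
t 2.8 p [ 446.6 -160.6   27.6] rot [-179.3   -0.2  -90.5] F [-0.3  0.8  0. ] T [ 0.04 -0.    0.05] w 0.3
 turn corr rad [0.004 0.012 0.009] shift cm [-0.46  0.36 -0.56]
```

```bash
python3 -m creep '0.6 0.3 -0.5 0 0.01 0 1;0.7 0 0 0 0 0 1;0.7 0 0 0 0 0 1;0.7 0 0 0 0 0 1;0.7 0 0 0 0 0 1;0.7 0 0 0 0 0 1;0.7 0 0 0 0 0 1'; python3 -c "
from h import *
st([558,-157,22])"
```

```text
time_s: 3.38
ee_pos: [502.2, -159.4, 26.6]
ee_rot: [-179.4, -0.5, -90.6]
force: [-0.2, -0.8, 0.5]
gripper_width: 0.3
t 3.38 p [ 502.2 -159.4   26.6] rot [-179.4   -0.5  -90.6] F [-0.2 -0.8  0.5] T [ 0.01  0.03 -0.02] w 0.3
 turn corr rad [0.008 0.011 0.01 ] shift cm [ 5.58  0.24 -0.46]
```

```bash
python3 - <<'E'
from h import *
f=vision.grab_frame("scene"); cv2.imwrite("pics/s2.png",cv2.resize(f["img"][150:330,180:400,::-1],None,fx=3,fy=3,interpolation=cv2.INTER_CUBIC))
f=vision.grab_frame("wrist"); cv2.imwrite("pics/w2.png",f["img"][:,:,::-1])
E
```

```text
(no output)
```

View pics/s2.png

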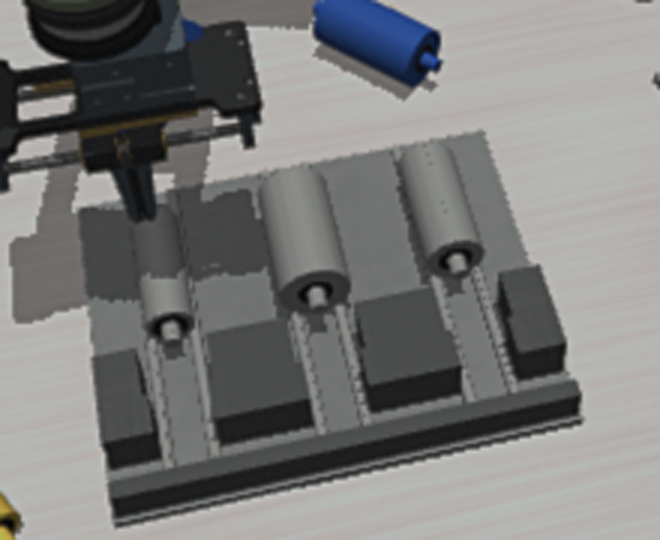

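View pics/w2.png

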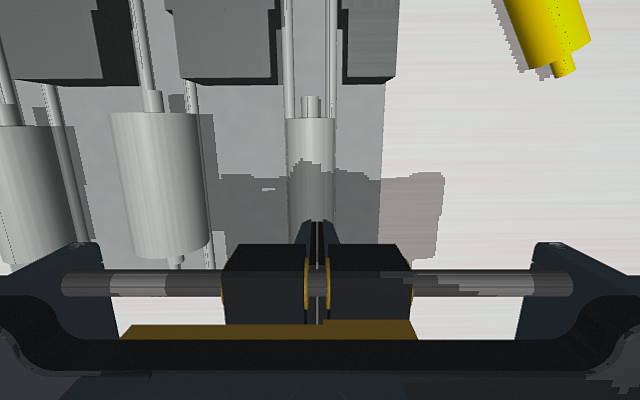

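```bash
python3 -m creep '0.7 0.2 -0.5 0 0.01 0 1;0.7 0 0 0 0 0 1;0.7 0 0 0 0 0 1;0.7 0 0 0 0 0 1;0.7 0 0 0 0 0 1'; python3 - <<'E'
from h import *
st([558,-157,22])
f=vision.grab_frame("scene"); cv2.imwrite("pics/s3.png",cv2.resize(f["img"][150:330,180:400,::-1],None,fx=3,fy=3,interpolation=cv2.INTER_CUBIC))
E
```

```text
time_s: 3.9
ee_pos: [538.9, -156.8, 20.3]
ee_rot: [179.9, -0.4, -90.6]
force: [-0.0, 0.1, 0.4]
gripper_width: 0.7
t 3.9 p [ 538.9 -156.8   20.3] rot [179.9  -0.4 -90.6] F [-0.   0.1  0.4] T [-0.02 -0.01 -0.04] w 0.7
 turn corr rad [ 0.007 -0.002  0.01 ] shift cm [ 1.91 -0.02  0.17]
```

View pics/s3.png

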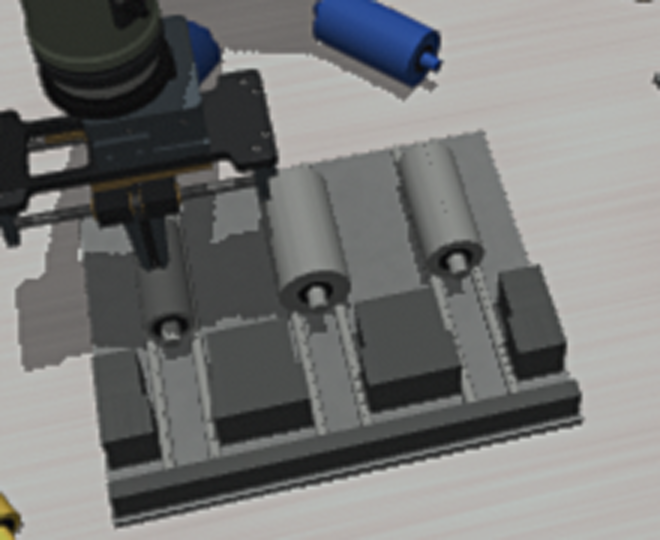

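```bash
python3 - <<'E'
from h import *
S=vision.grab_frame("scene")
s=monitor.state()
P=s["ee_pos"]
print((proj(S,[P,P+[0,0,50],[481,-157,27],[600,-157,27]])-[180,150])*3)
W_=vision.grab_frame("wrist");print(proj(W_,[P]))
cv2.imwrite("pics/w3.png",W_["img"][:,:,::-1])
E
```

```text
[[160.4501386  279.96229799]
 [148.97529774 238.25733893]
 [148.72879499 208.70949499]
 [170.34738388 347.4166047 ]]
[[315.73926792 225.30897291]]
```

View pics/w3.png

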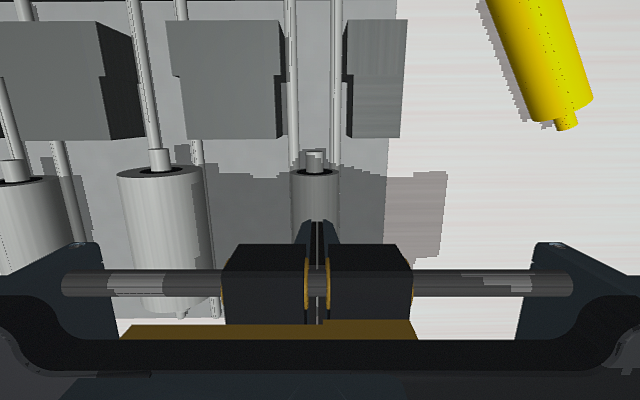

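```bash
python3 - <<'E'
from h import *
f=vision.grab_frame("wrist");S=vision.grab_frame("scene")
st()
print(ray_z(f,(315,153),30),ray_z(f,(314,172),44), ray_z(f,(228,20),46), ray_z(f,(349,20),46), ray_z(f,(348,80),46),ray_z(f,(348,138),46))
print("scene stub lead",ray_z(S,(180+172/3,150+332/3),27), ray_z(S,(237.5,260),27))
cv2.imwrite("pics/w3c.png",cv2.resize(f["img"][130:260,250:390,::-1],None,fx=4,fy=4))
E
```

```text
t 4.15 p [ 537.7 -156.8   20.3] rot [179.8  -0.4 -90.6] F [ 1.   0.  -0.9] T [0.   0.   0.02] w 0.5
 turn corr rad [ 0.007 -0.003  0.01 ] 
[ 593.91990523 -156.9667927    30.        ] [ 583.55178792 -156.16610366   44.        ] [ 668.77220535 -110.10028609   46.        ] [ 668.22211936 -176.53721899   46.        ] [ 637.49307208 -176.55276196   46.        ] [ 604.59821489 -177.15883234   46.        ]
scene stub lead [ 588.27050521 -154.34954601   27.        ] [ 586.78193272 -153.815793     27.        ]
```

View pics/w3c.png

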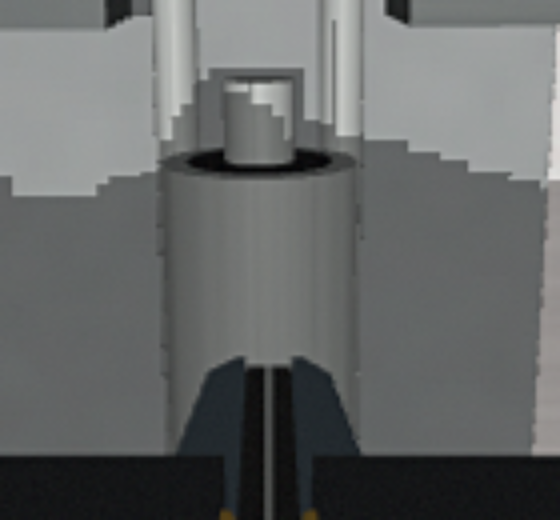

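```bash
python3 - <<'E'
from h import *
S=vision.grab_frame("scene");T=vision.grab_frame("top")
cv2.imwrite("pics/s4.png",cv2.resize(S["img"][180:290,195:295,::-1],None,fx=5,fy=5,interpolation=cv2.INTER_CUBIC))
cv2.imwrite("pics/t4.png",cv2.resize(T["img"][95:225,330:450,::-1],None,fx=4,fy=4,interpolation=cv2.INTER_CUBIC))
P=monitor.state()["ee_pos"]
print((proj(S,[P,P+[0,0,25]])-[195,180])*5,(proj(T,[P,P+[0,0,25]])-[330,95])*4)
E
```

```text
[[192.19998733 312.3179275 ]
 [182.84185999 278.23469308]] [[240.56214183 325.70558299]
 [247.35980481 319.62626978]]
```

View pics/s4.png

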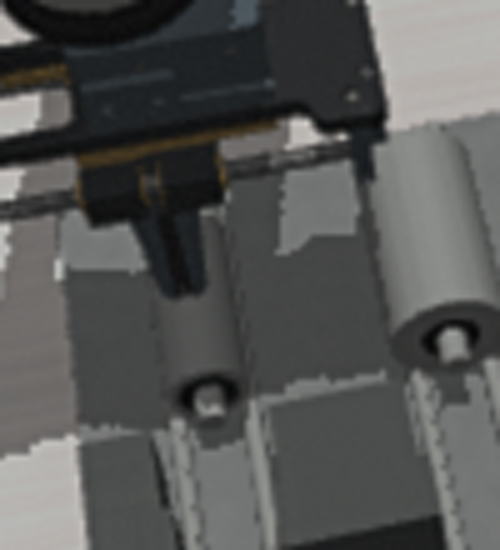

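View pics/t4.png

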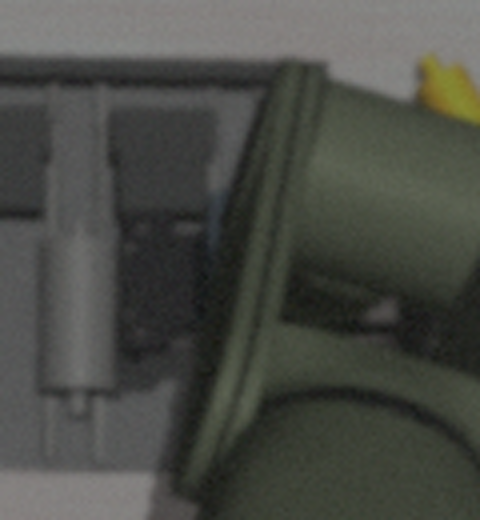

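```bash
python3 - <<'E'
from h import *
f=vision.grab_frame("wrist")
cv2.imwrite("pics/w5.png",cv2.resize(f["img"][0:200,100:420,::-1],None,fx=2.5,fy=2.5,interpolation=cv2.INTER_CUBIC))
V=f["view"];C=-V[:3,:3].T@V[:3,3];P=monitor.state()["ee_pos"];print("cam",C,"P in cam",V[:3,:3]@P+V[:3,3])
E
```

```text
cam [ 615.82082416 -156.70967126  229.52362668] P in cam [ -0.68408939  17.87671052 222.45910238]
```

View pics/w5.png

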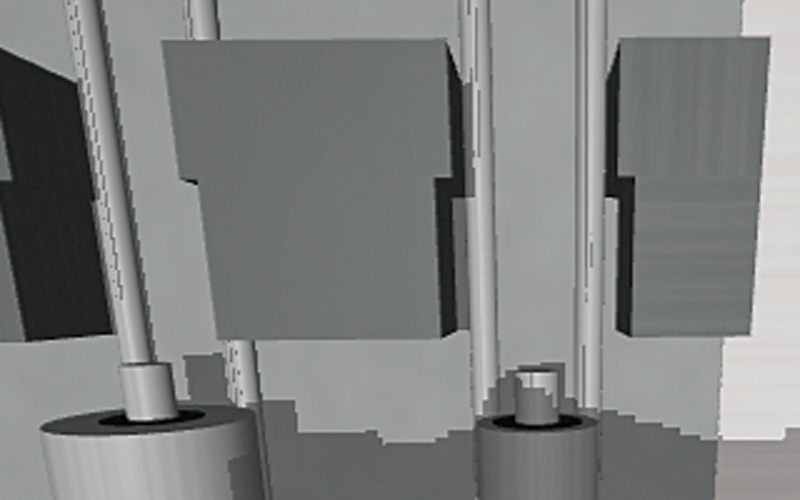

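```bash
python3 - <<'E'
from h import *
f=vision.grab_frame("wrist")
o=np.array([[0,-23,46],[0,-77,46],[0,-123,46],[64,-19,46],[64,-81,46],[64,-119,46],[36,-77,46],[36,-123,46]],float)
u=np.array([[217,338],[440,338],[632,335],[162,40],[446,38],[620,38],[434,178],[635,179]],float); u=(u+.5)/2.5-.5+[100,0]
V=np.array(f["view"])
K=f["mtx"]
# keep orientation & K fixed; fit camera translation relative to gauge (yaw free)
def r(p):
    W_=W([p[0],p[1],p[2]],o)+[0,0,p[3]]
    return (proj(f,W_)-u).ravel()
s=least_squares(r,[606,-57,0,0]);print(s.x,r(s.x).reshape(-1,2).round(1).tolist())
E
```

```text
[ 6.06386947e+02 -5.64442467e+01 -6.32064788e-03  1.62960770e-01] [[0.2, 0.5], [0.3, 0.0], [-0.7, 0.8], [0.1, -0.3], [0.2, 0.2], [0.0, 0.0], [0.0, -0.3], [-0.2, -1.0]]
```

```bash
python3 - <<'E'
from h import *
f=vision.grab_frame("wrist")
print(ray_z(f,(314.6,147.8),33),ray_z(f,(314.8,165.8),44))
st()
for q in ["roller_a"]:
  for c in ["wrist","scene","top"]:
    if c!="wrist": g=vision.grab_frame(c)
    else: g=f
    print(c,[(np.round(r["at"],1).tolist(),round(r["confidence"],2),ray_z(g,r["at"],30).round(0)[:2].tolist()) for r in models.mark_of(c,q)][:7])
E
```

```text
[ 596.69218471 -156.77274928   33.        ] [ 586.52205268 -156.75070931   44.        ]
t 4.4 p [ 537.8 -156.9   20.5] rot [179.9  -0.4 -90.6] F [ 0.6 -0.3 -0.3] T [0.01 0.01 0.03] w 0.6
 turn corr rad [ 0.007 -0.002  0.01 ] 
wrist [([537.5, 45.5], 0.93, [657.0, -295.0]), ([34.4, 240.3], 0.92, [533.0, 47.0]), ([316.6, 229.6], 0.91, [538.0, -157.0]), ([170.6, 233.7], 0.85, [536.0, -52.0]), ([179.3, 130.1], 0.54, [609.0, -68.0])]
scene [([234.5, 243.0], 0.97, [546.0, -154.0]), ([282.6, 231.1], 0.96, [541.0, -52.0]), ([308.0, 163.0], 0.88, [362.0, 43.0]), ([165.7, 310.0], 0.77, [665.0, -299.0]), ([325.2, 216.1], 0.69, [524.0, 45.0]), ([233.0, 175.4], 0.52, [358.0, -134.0])]
top [([307.8, 175.8], 0.83, [535.0, 45.0]), ([348.2, 174.0], 0.7, [541.0, -53.0]), ([444.4, 127.5], 0.69, [660.0, -289.0]), ([308.7, 254.9], 0.62, [344.0, 40.0]), ([383.7, 253.3], 0.43, [350.0, -139.0])]
```

```bash
python3 -m creep '0 0 3 0 0 0.01 1;-2 0 2 0 0 0 1;-4 0 0 0 0 0 1;-4 0 0 0 0 0 1;-3 0 0 0 0 0 1;0 0 0 0 0 0 1;0 0 0 0 0 0 1'; python3 - <<'E'
from h import *
st([435,-210,20])
S=vision.grab_frame("scene");f=vision.grab_frame("wrist");P=monitor.state()["ee_pos"]
print((proj(S,[P,P+[0,0,25],P+[0,0,50]])-[180,100])*5,proj(f,[P]))
cv2.imwrite("pics/s6.png",cv2.resize(S["img"][100:220,180:300,::-1],None,fx=5,fy=5,interpolation=cv2.INTER_CUBIC))
cv2.imwrite("pics/w6.png",f["img"][:,:,::-1])
E
```

```text
time_s: 5.23
ee_pos: [404.1, -156.4, 71.8]
ee_rot: [180.0, -0.5, -89.9]
force: [1.0, -1.0, 0.1]
gripper_width: 0.3
t 5.23 p [ 404.1 -156.4   71.8] rot [180.   -0.5 -89.9] F [ 1.  -1.   0.1] T [ 0.02 -0.03  0.02] w 0.3
 turn corr rad [ 0.008 -0.    -0.002] shift cm [ 3.09 -5.36 -5.18]
[[211.79012419 400.58431016]
 [201.71241703 361.72413264]
 [191.23145616 321.30898727]] [[316.01325764 223.76694788]]
```

View pics/s6.png

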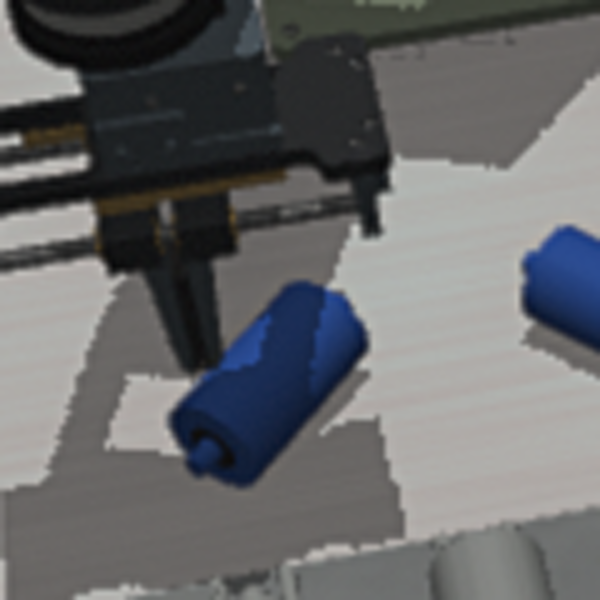

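View pics/w6.png

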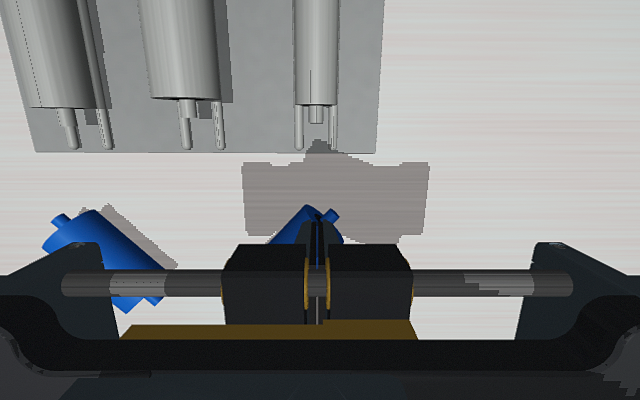

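```bash
python3 -m creep '2 -2.3 0 0 0 0 1;2 -2.4 0 0 0 0 1;0 -2 -1.5 0 0 0 1;0 0 -1.5 0 0 0 1;0 0 -1 0 0 0 1;0 0 0 0 0 0 1;0 0 0 0 0 0 1'; python3 - <<'E'
from h import *
st([440,-230,0])
S=vision.grab_frame("scene");P=monitor.state()["ee_pos"]
print((proj(S,[P,P+[0,0,25],P*[1,1,0]])-[160,120])*5)
cv2.imwrite("pics/s7.png",cv2.resize(S["img"][120:240,160:280,::-1],None,fx=5,fy=5,interpolation=cv2.INTER_CUBIC))
E
```

```text
time_s: 5.92
ee_pos: [458.5, -229.4, 29.6]
ee_rot: [-179.6, -0.7, -89.6]
force: [-0.5, -0.0, 0.7]
gripper_width: 0.2
t 5.92 p [ 458.5 -229.4   29.6] rot [-179.6   -0.7  -89.6] F [-0.5 -0.   0.7] T [ 0.06  0.01 -0.02] w 0.2
 turn corr rad [ 0.012  0.008 -0.007] shift cm [-1.85 -0.06 -2.96]
[[173.21094604 486.09505223]
 [160.29177908 450.53434687]
 [187.92153204 526.58673534]]
```

View pics/s7.png

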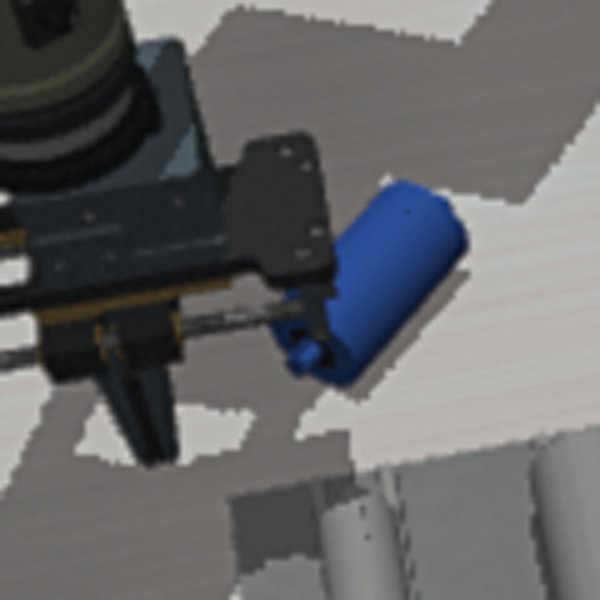

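```bash
python3 -m creep '-0.5 -0.3 -1 0.01 0.01 0 1;0 0 -0.5 0 0 0 1;0 0 -0.3 0 0 0 1;0 0 0 0 0 0 1'; python3 -m creep '0 0 -0.4 0 0 0 1;0 0 -0.4 0 0 0 1';python3 -c "
from h import *
st([440,-230,0])"
```

```text
time_s: 6.3
ee_pos: [454.9, -232.5, 11.5]
ee_rot: [180.0, -0.1, -89.5]
force: [-0.8, -0.3, -0.4]
gripper_width: 0.3
time_s: 6.47
ee_pos: [455.5, -232.7, 3.8]
ee_rot: [-179.9, -0.2, -89.5]
force: [-0.8, -0.4, -0.3]
gripper_width: 0.5
t 6.47 p [ 455.5 -232.7    3.8] rot [-179.9   -0.2  -89.5] F [-0.8 -0.4 -0.3] T [ 0.   -0.02  0.03] w 0.5
 turn corr rad [ 0.003  0.001 -0.009] shift cm [-1.55  0.27 -0.38]
```

```bash
python3 - <<'E'
from h import *
S=vision.grab_frame("scene");P=monitor.state()["ee_pos"]
print((proj(S,[P])-[160,120])*5)
cv2.imwrite("pics/s8.png",cv2.resize(S["img"][120:240,160:280,::-1],None,fx=5,fy=5,interpolation=cv2.INTER_CUBIC))
S=vision.grab_frame("wrist");cv2.imwrite("pics/w8.png",S["img"][:,:,::-1])
E
```

```text
[[178.41654252 517.72300186]]
```

View pics/s8.png

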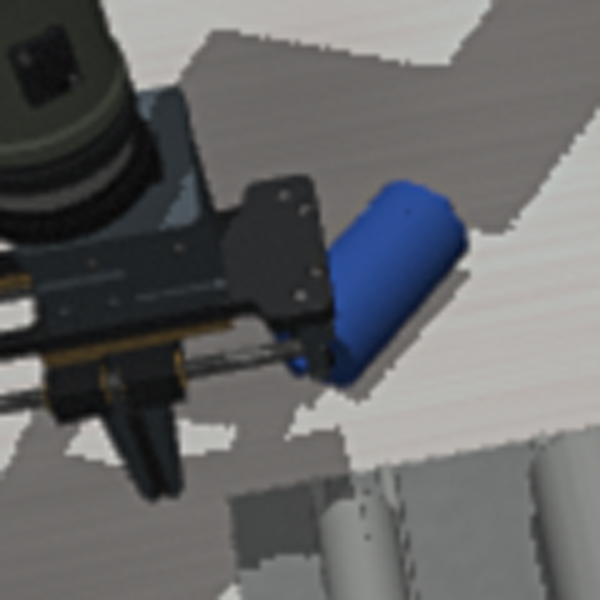

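View pics/w8.png

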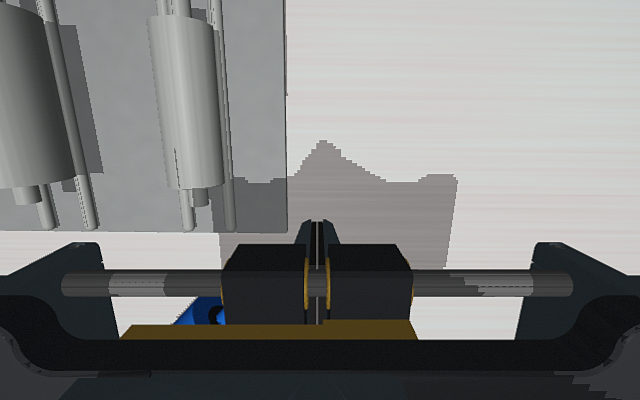

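```bash
python3 -m creep '0 0 -0.4 0 0 0 1;0 0 -0.4 0 0 0 1';python3 -m creep '0 0 -0.3 0 0 0 1;0 0 -0.2 0 0 0 1;0 0 0 0 0 0 1'; python3 -m creep '0 0 -0.3 0 0 0 1;0 0 -0.2 0 0 0 1;0 0 0 0 0 0 1'
```

```text
time_s: 6.73
ee_pos: [455.7, -232.7, -4.3]
ee_rot: [-179.9, -0.2, -89.5]
force: [0.6, 0.1, -0.5]
gripper_width: 0.6
time_s: 6.98
ee_pos: [455.2, -232.4, -10.6]
ee_rot: [-180.0, -0.2, -89.5]
force: [-0.4, -0.3, -1.2]
gripper_width: 0.4
time_s: 7.23
ee_pos: [455.3, -232.4, -16.2]
ee_rot: [-180.0, -0.2, -89.5]
force: [0.0, 0.0, -0.3]
gripper_width: 0.3
```

```bash
for i in 1 ; do python3 -m creep '0 0 -0.2 0 0 0 1;0 0 -0.1 0 0 0 1;0 0 0 0 0 0 1'; done; python3 -m creep '0 0 -0.2 0 0 0 1;0 0 -0.1 0 0 0 1;0 0 0 0 0 0 1'; python3 - <<'E'
from h import *
S=vision.grab_frame("wrist");cv2.imwrite("pics/w9.png",S["img"][100:300,200:450,::-1])
E
```

```text
time_s: 7.48
ee_pos: [455.4, -232.5, -19.5]
ee_rot: [-179.9, -0.2, -89.5]
force: [0.1, -0.8, 1.0]
gripper_width: 0.2
time_s: 7.73
ee_pos: [455.5, -232.6, -22.6]
ee_rot: [-179.9, -0.2, -89.5]
force: [-0.2, -0.2, 0.2]
gripper_width: 0.3
```

View pics/w9.png

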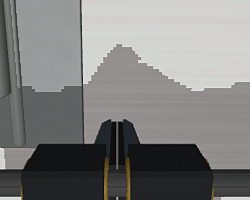

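```bash
python3 - <<'E'
from h import *
f=vision.grab_frame("wrist");P=monitor.state()["ee_pos"]
g=dict(f);V=np.array(f["view"],float);C=-V[:3,:3].T@V[:3,3]
print("cam",C, "now shadow",ray_z(f,(321,144),0))
V2=V.copy();V2[:3,3]=-V[:3,:3]@(C+[0,0,26.4]);g["view"]=V2
print("before",ray_z(g,(322,140),0))
S=vision.grab_frame("scene");cv2.imwrite("pics/s9.png",cv2.resize(S["img"][120:240,160:280,::-1],None,fx=5,fy=5,interpolation=cv2.INTER_CUBIC)); print((proj(S,[P,P+[0,0,25]])-[160,120])*5)
E
```

```text
cam [ 532.8567688  -231.86450689  186.82237258] now shadow [ 517.70040349 -235.38666822    0.        ]
before [ 518.3553265  -236.55934969    0.        ]
[[190.53889374 552.42663437]
 [178.47701501 519.57962536]]
```

View pics/s9.png

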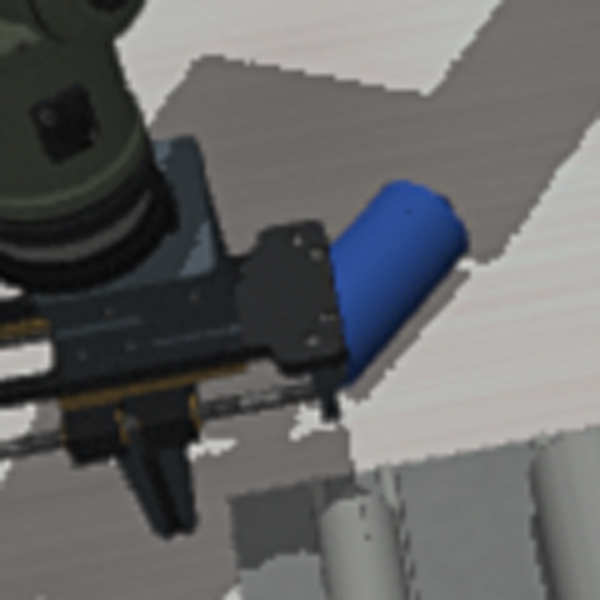

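```bash
python3 -m creep '0 0 -0.2 0 0 0 1;0 0 -0.1 0 0 0 1;0 0 0 0 0 0 1'; python3 -m creep '0 0 -0.2 0 0 0 1;0 0 -0.1 0 0 0 1;0 0 0 0 0 0 1'; python3 -m creep '0 0 -0.2 0 0 0 1;0 0 -0.1 0 0 0 1;0 0 0 0 0 0 1'; python3 - <<'E'
from h import *
S=vision.grab_frame("scene")
for z in (-10,0,10,20,30): print(z,ray_z(S,(160+172/5,120+535/5),z).round(1))
E
```

```text
time_s: 8.13
ee_pos: [455.8, -232.7, -25.5]
ee_rot: [-179.9, -0.2, -89.5]
force: [0.1, 0.6, 0.4]
gripper_width: 0.2
time_s: 8.38
ee_pos: [455.8, -232.7, -28.9]
ee_rot: [-179.9, -0.2, -89.5]
force: [-0.2, -0.2, -0.0]
gripper_width: 0.9
time_s: 8.63
ee_pos: [455.7, -232.7, -32.2]
ee_rot: [-179.9, -0.2, -89.5]
force: [-0.2, 0.6, 0.0]
gripper_width: 0.5
-10 [ 453.6 -238.   -10. ]
0 [ 461.4 -236.4    0. ]
10 [ 469.2 -234.8   10. ]
20 [ 477.  -233.3   20. ]
30 [ 484.9 -231.7   30. ]
```

```bash
python3 -m creep '0 0 -0.2 0 0 0 1;0 0 0 0 0 0 1'; python3 -m creep '0 0 -0.2 0 0 0 1;0 0 0 0 0 0 1'; python3 -m creep '0 0 -0.2 0 0 0 1;0 0 0 0 0 0 1';  python3 -m creep '0 0 -0.2 0 0 0 1;0 0 0 0 0 0 1'
```

```text
time_s: 8.85
ee_pos: [455.8, -232.7, -34.3]
ee_rot: [-179.9, -0.2, -89.5]
force: [0.9, 0.4, -0.1]
gripper_width: 0.3
time_s: 9.02
ee_pos: [455.8, -232.8, -36.5]
ee_rot: [-179.9, -0.2, -89.5]
force: [-0.8, -0.4, 0.2]
gripper_width: 0.8
time_s: 9.18
ee_pos: [456.5, -233.1, -37.1]
ee_rot: [-179.8, -0.2, -89.5]
force: [0.4, 0.3, -0.5]
gripper_width: 0.4
time_s: 9.35
ee_pos: [457.1, -233.4, -36.9]
ee_rot: [-179.7, -0.3, -89.5]
force: [0.1, 0.7, -0.5]
gripper_width: 0.4
```

```bash
python3 - <<'E'
from h import *
s=st();print(s["qpos"].round(2),s["effort"].round(2))
f=vision.grab_frame("wrist");cv2.imwrite("pics/w10.png",cv2.resize(f["img"][100:300,200:450,::-1],None,fx=3,fy=3))
S=vision.grab_frame("scene");cv2.imwrite("pics/s10.png",cv2.resize(S["img"][150:260,160:280,::-1],None,fx=5,fy=5,interpolation=cv2.INTER_CUBIC))
E
```

```text
t 9.35 p [ 457.1 -233.4  -36.9] rot [-179.7   -0.3  -89.5] F [ 0.1  0.7 -0.5] T [0.07 0.07 0.04] w 0.4
 turn corr rad [ 0.005  0.005 -0.009] 
[-28.25  26.17 113.67  -0.17  39.78  61.37] [ 0.000e+00 -4.067e+01 -1.514e+01  4.000e-02  1.000e-02  0.000e+00]
```

View pics/w10.png

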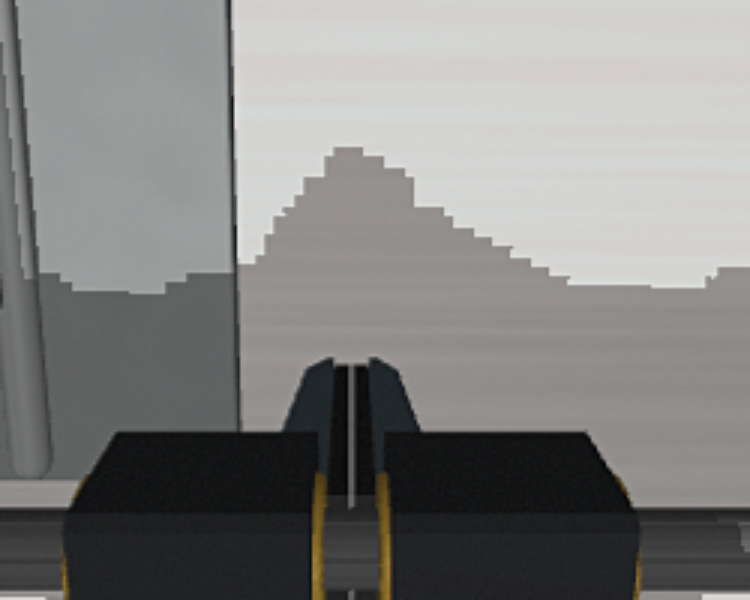

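View pics/s10.png

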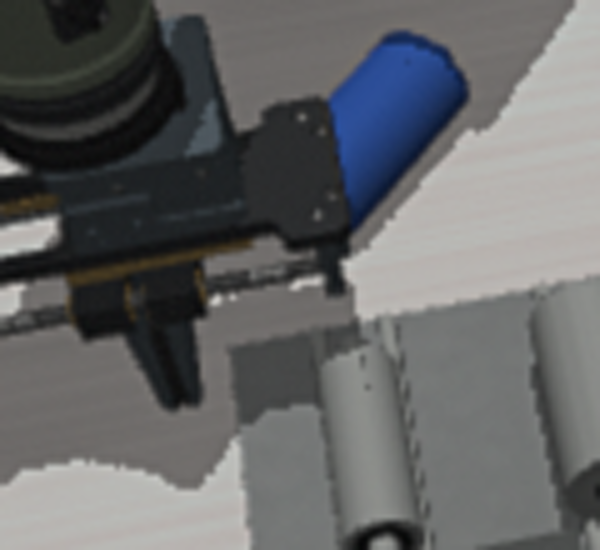

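```bash
python3 -m creep '0 0 2.5 0 0 -0.01 1;0 1 3 0 0 0 1;-0.5 3 1 0 0 0 1;-0.3 3 0 0 0 0 1;0 0 0 0 0 0 1;0 0 0 0 0 0 1'; python3 -c "
from h import *
st([446,-156,-15])"
```

```text
time_s: 9.95
ee_pos: [448.2, -161.4, 27.7]
ee_rot: [-179.8, -0.2, -90.2]
force: [-0.0, -0.4, -0.4]
gripper_width: 0.5
t 9.95 p [ 448.2 -161.4   27.7] rot [-179.8   -0.2  -90.2] F [-0.  -0.4 -0.4] T [ 0.03 -0.04  0.02] w 0.5
 turn corr rad [0.003 0.003 0.004] shift cm [-0.22  0.54 -4.27]
```

```bash
python3 -m creep '-0.3 0.5 -1.5 0 0 0 1;0 0 -1.4 0 0 0 1;0 0 -0.7 0 0 0 1;0 0 0 0 0 0 1'; python3 -c "
from h import *
st([446,-156,-15])"
```

```text
time_s: 10.28
ee_pos: [446.0, -158.0, -10.1]
ee_rot: [-179.7, -0.3, -90.2]
force: [-0.0, 0.7, -0.4]
gripper_width: 0.6
t 10.28 p [ 446.  -158.   -10.1] rot [-179.7   -0.3  -90.2] F [-0.   0.7 -0.4] T [0.06 0.08 0.04] w 0.6
 turn corr rad [0.004 0.004 0.004] shift cm [-0.    0.2  -0.49]
```

Push the right-hand lane now.

```bash
python3 -m creep '0.8 0.2 -0.5 0 0 0 1;0.8 0 0 0 0 0 1;0.8 0 0 0 0 0 1;0.8 0 0 0 0 0 1;0.8 0 0 0 0 0 1;0.8 0 0 0 0 0 1'; python3 - <<'E'
from h import *
st([558,-157,-15])
S=vision.grab_frame("scene");cv2.imwrite("pics/s11.png",cv2.resize(S["img"][150:330,180:400,::-1],None,fx=3,fy=3,interpolation=cv2.INTER_CUBIC))
E
```

```text
time_s: 10.78
ee_pos: [496.3, -156.8, -16.0]
ee_rot: [180.0, -0.2, -90.4]
force: [-1.4, 0.3, -0.9]
gripper_width: -0.0
t 10.78 p [ 496.3 -156.8  -16. ] rot [180.   -0.2 -90.4] F [-1.4  0.3 -0.9] T [0.11 0.21 0.01] w -0.0
 turn corr rad [ 0.003 -0.001  0.006] shift cm [ 6.17 -0.02  0.1 ]
```

View pics/s11.png

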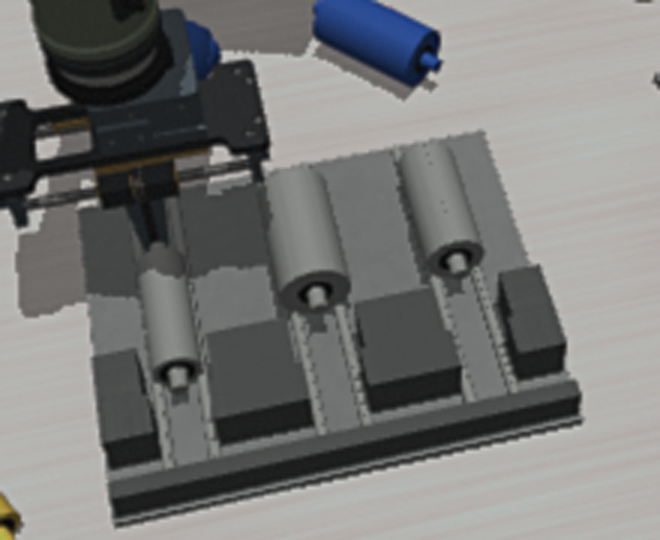

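```bash
python3 -m creep '0.8 0 0 0 0 0 1;0.8 0 0 0 0 0 1;0.8 0 0 0 0 0 1;0.8 0 0 0 0 0 1;0.6 0 0 0 0 0 1;0.4 0 0 0 0 0 1';python3 -m creep '0.4 0 0 0 0 0 1;0.4 0 0 0 0 0 1;0.4 0 0 0 0 0 1'
```

```text
time_s: 11.33
ee_pos: [545.8, -157.4, -15.5]
ee_rot: [-179.8, -0.3, -90.3]
force: [-0.8, -0.2, 0.2]
gripper_width: 0.3
time_s: 11.58
ee_pos: [555.5, -157.3, -15.8]
ee_rot: [179.7, -0.2, -90.2]
force: [-13.5, -2.4, 10.1]
gripper_width: 0.1
```

```bash
python3 -m creep '0.3 0 0 0 0 0 1;0.3 0 0 0 0 0 1;0.3 0 0 0 0 0 1';python3 -m creep '0.3 0 0 0 0 0 1;0.3 0 0 0 0 0 1'; python3 -m creep '0.3 0 0 0 0 0 1;0.3 0 0 0 0 0 1'
```

```text
time_s: 11.83
ee_pos: [554.4, -157.1, -16.0]
ee_rot: [178.5, -0.1, -90.1]
force: [-8.1, -1.5, 7.3]
gripper_width: 0.8
time_s: 12.0
ee_pos: [553.8, -157.1, -15.7]
ee_rot: [177.7, -0.1, -90.0]
force: [-7.6, -0.4, 5.1]
gripper_width: 0.2
time_s: 12.17
ee_pos: [553.2, -157.1, -15.4]
ee_rot: [176.9, -0.0, -90.0]
force: [-6.9, -0.6, 5.5]
gripper_width: 0.8
```

```bash
python3 -m creep '-1.5 0 0 0 0.05 0 1;-1 0 1 0 0 0 1;-2 0 2 0 0 0 1'; python3 - <<'E'
from h import *
st([430,-56,40])
S=vision.grab_frame("scene");cv2.imwrite("pics/s12.png",cv2.resize(S["img"][150:330,180:400,::-1],None,fx=3,fy=3,interpolation=cv2.INTER_CUBIC))
g=[606.4,-56.4,-.0063]
S2=S
for y,r,l in((-100,17,27),(0,25,37),(100,21,32)):
    print(((proj(S,W(g,[(86,y,l)]))-[180,150])*3).round(0))
f=vision.grab_frame("wrist");cv2.imwrite("pics/w12.png",f["img"][:,:,::-1])
E
```

```text
time_s: 12.42
ee_pos: [509.3, -157.0, 13.2]
ee_rot: [174.0, -0.0, -90.0]
force: [1.0, -0.4, 0.9]
gripper_width: 0.4
t 12.42 p [ 509.3 -157.    13.2] rot [174.  -0. -90.] F [ 1.  -0.4  0.9] T [ 0.03 -0.01 -0.01] w 0.4
 turn corr rad [ 0.    -0.105 -0.   ] shift cm [-7.93 10.1   2.68]
[[189. 470.]]
[[345. 428.]]
[[497. 399.]]
```

View pics/s12.png

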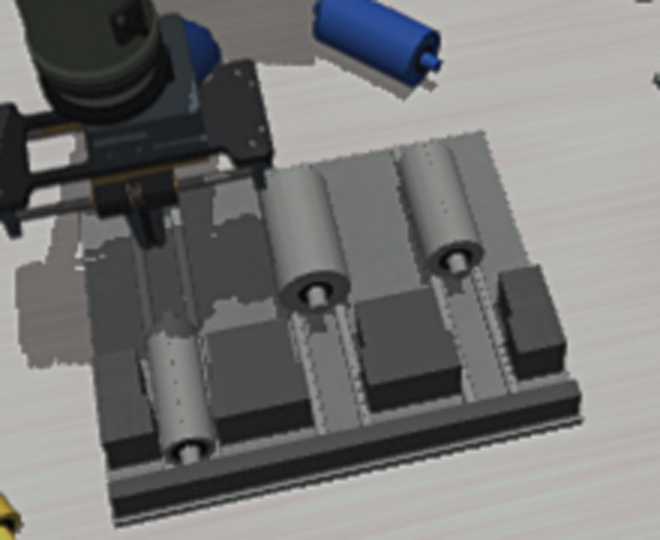

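View pics/w12.png

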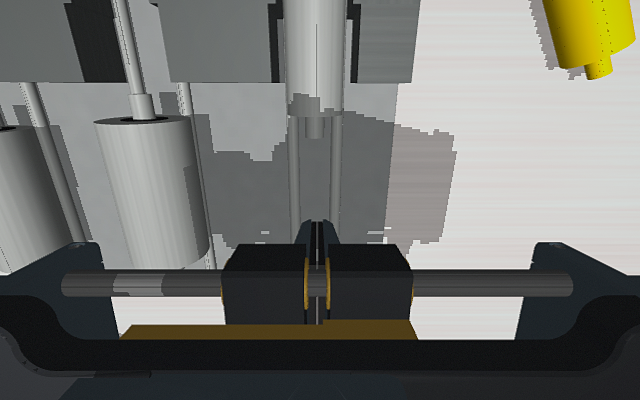

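```bash
python3 - <<'E'
from h import *
f=vision.grab_frame("wrist")
st()
print("rear stub tip",ray_z(f,(315,138),27),"rear face top",ray_z(f,(315,117),44), "go edge",ray_z(f,(384,82),46))
cv2.imwrite("pics/w13.png",cv2.resize(f["img"][0:170,230:430,::-1],None,fx=4,fy=3.5,interpolation=cv2.INTER_CUBIC))
S=vision.grab_frame("scene");cv2.imwrite("pics/s13.png",cv2.resize(S["img"][250:330,205:285,::-1],None,fx=7,fy=7,interpolation=cv2.INTER_CUBIC))
g=[606.4,-56.4,-.0063]
print((proj(S,W(g,[(86,-85,36),(86,-115,36),(86,-100,33),(72,-100,44),(72,-100,33)]))-[205,250])*7)
E
```

```text
t 12.57 p [ 509.3 -157.5   15.7] rot [ 1.742e+02 -1.000e-01 -9.010e+01] F [-0.4 -0.5  0.4] T [ 0.01 -0.05 -0.03] w 0.8
 turn corr rad [ 0.001 -0.101  0.001] 
rear stub tip [ 575.04961791 -157.13554557   27.        ] rear face top [ 589.64679228 -157.24291786   44.        ] go edge [ 607.92344103 -194.3725315    46.        ]
[[318.30170617 368.50707709]
 [206.480425   392.64819574]
 [264.07322755 385.65102783]
 [251.51715827 320.5440946 ]
 [257.25261171 339.65870351]]
```

View pics/w13.png

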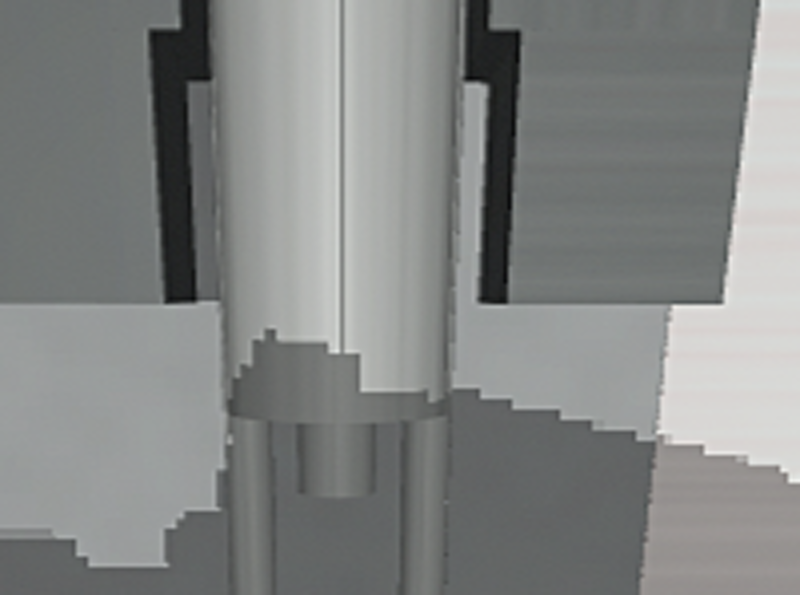

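View pics/s13.png

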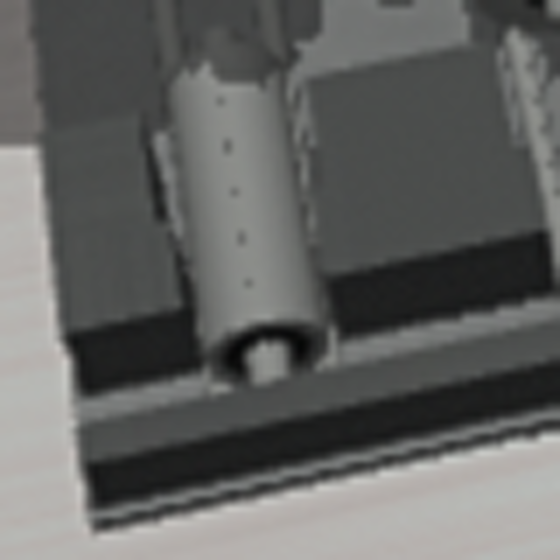

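```bash
python3 -m creep '-2 0 2.5 0 -0.05 0 1;-2.5 2 2 0 -0.05 0 1;-2 3.5 0 0 0 0 1;0 3 0 0 0 0 1;0 1 0 0 0 0 1;0 0 0 0 0 0 1;0 0 0 0 0 0 1'; python3 - <<'E'
from h import *
st([448,-55,-12])
f=vision.grab_frame("wrist");cv2.imwrite("pics/w14.png",f["img"][:,:,::-1])
E
```

```text
time_s: 13.2
ee_pos: [448.2, -61.1, 54.5]
ee_rot: [-179.7, 0.0, -90.1]
force: [0.7, -0.1, -0.0]
gripper_width: 0.7
t 13.2 p [448.2 -61.1  54.5] rot [-179.7    0.   -90.1] F [ 0.7 -0.1 -0. ] T [0.04 0.05 0.06] w 0.7
 turn corr rad [-0.     0.005  0.002] shift cm [-0.02  0.61 -6.65]
```

View pics/w14.png

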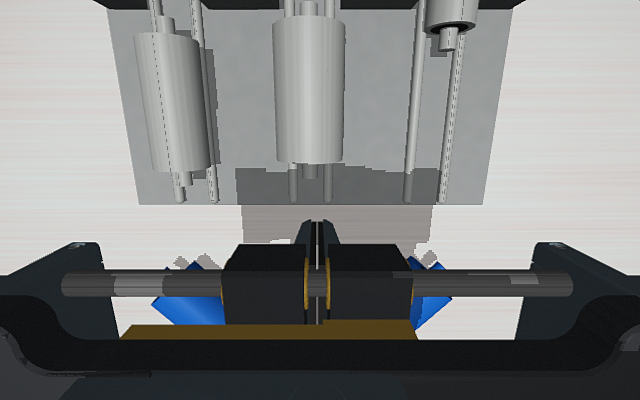

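```bash
python3 -m creep '0 0.6 -2.5 0 0 0 1;0 0 -2 0 0 0 1;0 0 -1.2 0 0 0 1;0 0 -0.4 0 0 0 1;0 0 0 0 0 0 1'; python3 -m creep '0.6 0 0 0 0 0 1;0.6 0 0 0 0 0 1;0.5 0 0 0 0 0 1;0.4 0 0 0 0 0 1;0.4 0 0 0 0 0 1'
```

```text
time_s: 13.67
ee_pos: [455.1, -60.5, -9.0]
ee_rot: [-179.3, -0.1, -90.4]
force: [-0.1, -0.3, -0.3]
gripper_width: 0.1
time_s: 14.08
ee_pos: [483.8, -62.6, -7.7]
ee_rot: [-179.3, -0.2, -90.5]
force: [-0.0, 0.0, -0.3]
gripper_width: 0.5
```

```bash
python3 -m creep '0.5 0 0 0 0 0 1;0.4 0 0 0 0 0 1;0.4 0 0 0 0 0 1';python3 -m creep '0.3 0 0 0 0 0 1;0.3 0 0 0 0 0 1'; python3 -m creep '0.3 0 0 0 0 0 1;0.3 0 0 0 0 0 1'
```

```text
time_s: 14.33
ee_pos: [483.0, -62.2, -8.3]
ee_rot: [179.0, -0.1, -90.3]
force: [-9.2, -0.9, 6.2]
gripper_width: 0.3
time_s: 14.5
ee_pos: [482.3, -62.2, -8.2]
ee_rot: [178.2, -0.1, -90.2]
force: [-7.9, -1.2, 5.9]
gripper_width: 0.7
time_s: 14.67
ee_pos: [481.6, -62.2, -7.9]
ee_rot: [177.3, -0.2, -90.1]
force: [-7.9, -1.9, 5.9]
gripper_width: 1.0
```

```bash
python3 -m creep '-1.5 0 0.5 0 -0.05 0 1;-1.5 0 3 0 0 0 1;-1.5 2.5 3 0 0 0 1;-1 3.5 0 0 0 0 1;0 3.5 0 0 0 0 1;0 0.8 0 0 0 0 1;0 0 0 0 0 0 1;0 0 0 0 0 0 1'; python3 - <<'E'
from h import *
st([428,44.5,-14])
f=vision.grab_frame("wrist");cv2.imwrite("pics/w15.png",f["img"][:,:,::-1])
E
```

```text
time_s: 15.33
ee_pos: [429.7, 43.5, 61.7]
ee_rot: [-179.1, -0.1, -90.1]
force: [0.5, 0.2, 0.2]
gripper_width: 0.6
t 15.33 p [429.7  43.5  61.7] rot [-1.791e+02 -1.000e-01 -9.010e+01] F [0.5 0.2 0.2] T [ 0.03 -0.03  0.01] w 0.6
 turn corr rad [0.001 0.015 0.003] shift cm [-0.17  0.1  -7.57]
```

View pics/w15.png

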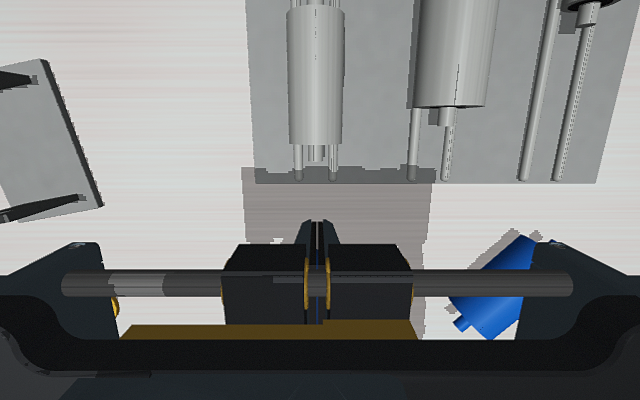

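```bash
python3 -m creep '0 0.2 -2.5 0 0.015 0 1;0 0 -2.3 0 0 0 1;0 0 -1.8 0 0 0 1;0 0 -0.6 0 0 0 1;0 0 0 0 0 0 1'; python3 -m creep '0.7 0 -0.2 0 0 0 1;0.7 0 0 0 0 0 1;0.7 0 0 0 0 0 1;0.7 0 0 0 0 0 1;0.7 0 0 0 0 0 1'
```

```text
time_s: 15.8
ee_pos: [433.8, 40.3, -12.3]
ee_rot: [-179.7, -0.1, -90.5]
force: [0.1, 0.2, -1.0]
gripper_width: 0.3
time_s: 16.22
ee_pos: [472.5, 38.4, -12.4]
ee_rot: [-179.6, -0.2, -90.7]
force: [-0.4, -0.3, -0.1]
gripper_width: 1.0
```

```bash
python3 -m creep '0.7 0.3 -0.2 0 0 0.01 1;0.7 0 0 0 0 0 1;0.7 0 0 0 0 0 1;0.7 0 0 0 0 0 1;0.5 0 0 0 0 0 1;0.4 0 0 0 0 0 1'; python3 -m creep '0.4 0 0 0 0 0 1;0.4 0 0 0 0 0 1;0.4 0 0 0 0 0 1;0.4 0 0 0 0 0 1'
```

```text
time_s: 16.72
ee_pos: [515.2, 41.9, -13.7]
ee_rot: [-179.5, -0.2, -90.0]
force: [-1.8, -0.7, 0.2]
gripper_width: 0.4
time_s: 17.05
ee_pos: [519.2, 41.7, -14.9]
ee_rot: [178.9, -0.2, -90.0]
force: [-8.6, 0.3, 6.7]
gripper_width: 0.5
```

```bash
python3 -m creep '0.4 0 0 0 0 0 1;0.4 0 0 0 0 0 1';python3 -m creep '0.3 0 0 0 0 0 1;0.3 0 0 0 0 0 1'
```

```text
time_s: 17.22
ee_pos: [518.3, 41.8, -15.5]
ee_rot: [177.8, -0.2, -90.0]
force: [-9.1, 0.7, 7.8]
gripper_width: 0.3
time_s: 17.38
ee_pos: [517.5, 41.8, -15.6]
ee_rot: [177.0, -0.2, -90.0]
force: [-6.6, 0.6, 5.1]
gripper_width: 0.5
```

```bash
python3 -m creep '-1.5 0 1 0 -0.05 0 1;-0.5 0 3.5 0 0 0 1;0 0 3.5 0 0 0 -1;1 0 0.5 0 0 0 -1;0 0 0 0 0 0 -1;0 0 0 0 0 0 -1'; python3 - <<'E'
from h import *
st([577,43.8,-19])
f=vision.grab_frame("wrist");cv2.imwrite("pics/w16.png",f["img"][:,:,::-1])
S=vision.grab_frame("scene");cv2.imwrite("pics/s16.png",cv2.resize(S["img"][185:330,200:380,::-1],None,fx=4,fy=4,interpolation=cv2.INTER_CUBIC))
E
```

```text
time_s: 17.88
ee_pos: [500.9, 41.9, 69.1]
ee_rot: [179.4, -0.2, -90.0]
force: [-0.0, 0.4, -0.5]
gripper_width: 24.4
t 17.88 p [500.9  41.9  69.1] rot [179.4  -0.2 -90. ] F [-0.   0.4 -0.5] T [0.04 0.06 0.02] w 24.4
 turn corr rad [ 0.004 -0.011  0.001] shift cm [ 7.61  0.19 -8.81]
```

View pics/w16.png

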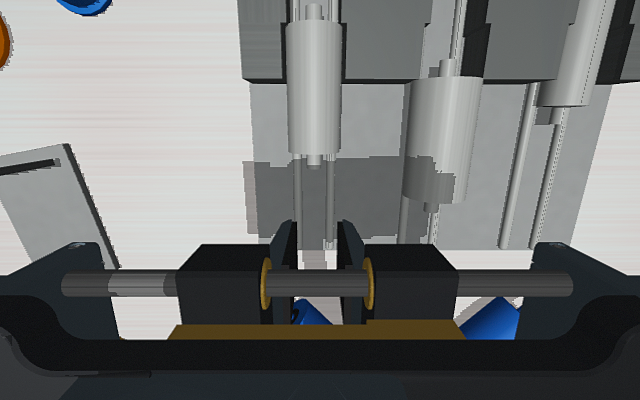

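View pics/s16.png

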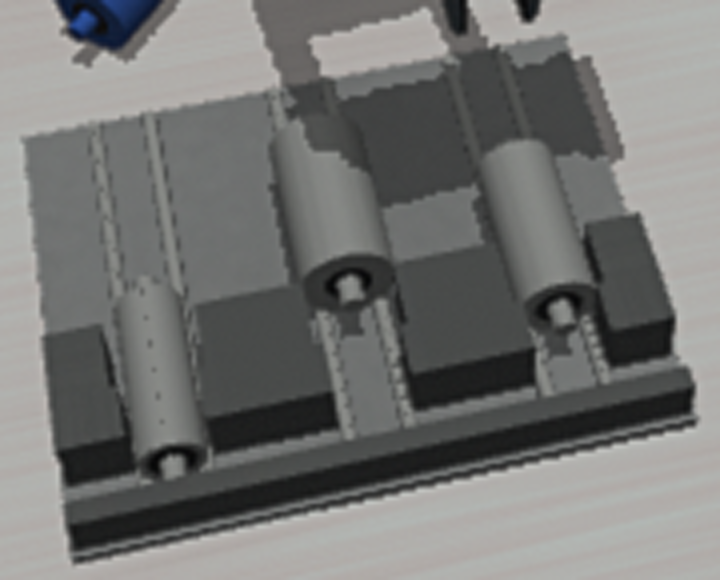

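```bash
python3 - <<'E'
from h import *
f=vision.grab_frame("wrist");st()
g=np.array([606.4,-56.4,-.0063])
inv=lambda w:np.round([np.cos(g[2])*(w[0]-g[0])+np.sin(g[2])*(w[1]-g[1]),-np.sin(g[2])*(w[0]-g[0])+np.cos(g[2])*(w[1]-g[1])],1)
cv2.imwrite("pics/w17.png",cv2.resize(f["img"][0:220,270:500,::-1],None,fx=3.4,fy=2.7,interpolation=cv2.INTER_CUBIC))
print("L rear stub want-68",inv(ray_z(f,(314,169),30)),"rear face want -54",inv(ray_z(f,(314,152),40)))
print("M rear stub want-104",inv(ray_z(f,(431,212),35)),"go edge want 0",inv(ray_z(f,(258,81),46)),inv(ray_z(f,(530,81),46)))
E
```

```text
t 18.03 p [499.8  41.8  67.7] rot [179.2  -0.2 -90. ] F [-0.   0.1 -0.3] T [ 0.03  0.01 -0.02] w 36.3
 turn corr rad [ 0.004 -0.014  0.   ] 
L rear stub want-68 [-70.7  99.2] rear face want -54 [-55.3  99.2]
M rear stub want-104 [-106.9   -1.9] go edge want 0 [ -3.5 139.9] [ -2.5 -58. ]
```

View pics/w17.png

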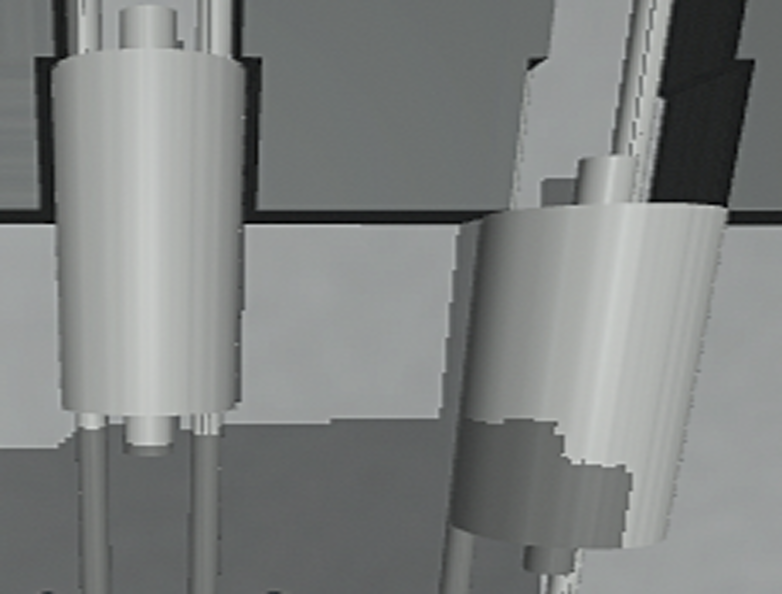

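```bash
python3 -m creep '2.5 0.1 0 0 -0.012 0 -1;2.5 0 0 0 0 0 -1;2 0 0 0 0 0 -1;0.3 0 0 0 0 0 -1;0 0 0 0 0 0 -1;0 0 0 0 0 0 -1' 50; python3 - <<'E'
from h import *
st([577,43.5,-19])
f=vision.grab_frame("wrist");cv2.imwrite("pics/w18.png",f["img"][:,:,::-1])
E
```

```text
time_s: 18.53
ee_pos: [568.6, 42.6, 60.6]
ee_rot: [179.0, -0.3, -90.0]
force: [0.0, -0.0, -0.2]
gripper_width: 76.4
t 18.53 p [568.6  42.6  60.6] rot [179.   -0.3 -90. ] F [ 0.  -0.  -0.2] T [-0. -0. -0.] w 76.4
 turn corr rad [ 0.005 -0.018  0.   ] shift cm [ 0.84  0.09 -7.96]
```

View pics/w18.png

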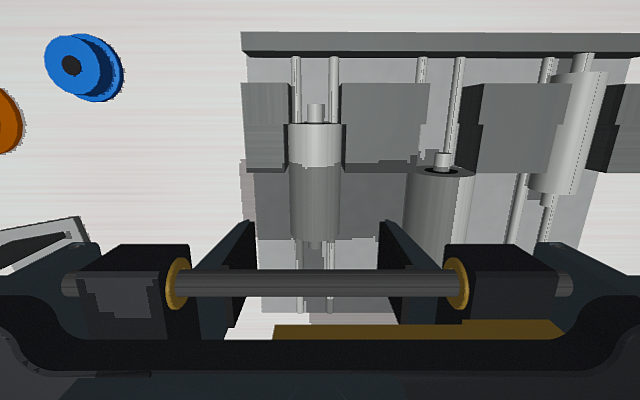

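```bash
python3 -m creep '0.7 0.1 -2.5 0 -0.018 0 -0.6;0 0 -2.5 0 0 0 -0.6;0 0 -1.6 0 0 0 -0.6;0 0 -0.4 0 0 0 -0.6;0 0 0 0 0 0 -0.6'; python3 -c "
from h import *
st([577,43.5,-19])"
```

```text
time_s: 19.0
ee_pos: [570.0, 43.7, -11.0]
ee_rot: [179.9, -0.3, -90.0]
force: [0.5, 0.2, 0.4]
gripper_width: 72.9
t 19.0 p [570.   43.7 -11. ] rot [179.9  -0.3 -90. ] F [0.5 0.2 0.4] T [0.01 0.02 0.03] w 72.9
 turn corr rad [ 0.005 -0.002  0.   ] shift cm [ 0.7  -0.02 -0.8 ]
```

```bash
python3 -m creep '0.6 0 -0.6 0 0 0 -0.6;0 0 -0.2 0 0 0 -0.6;0 0 0 0 0 0 -0.6'; python3 - <<'E'
from h import *
st([577,43.5,-19])
f=vision.grab_frame("wrist");cv2.imwrite("pics/w19.png",f["img"][:,:,::-1])
E
```

```text
time_s: 19.25
ee_pos: [576.5, 43.7, -17.6]
ee_rot: [180.0, -0.3, -90.0]
force: [-0.2, -0.5, 0.1]
gripper_width: 73.0
t 19.25 p [576.5  43.7 -17.6] rot [180.   -0.3 -90. ] F [-0.2 -0.5  0.1] T [ 0.07  0.04 -0.03] w 73.0
 turn corr rad [ 0.005 -0.     0.   ] shift cm [ 0.05 -0.02 -0.14]
```

View pics/w19.png

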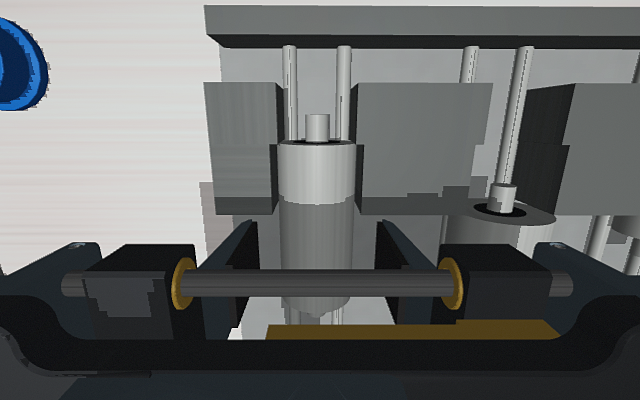

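```bash
python3 -m creep '0 0 -0.25 0 0 0 -0.6;0 0 0 0 0 0 1;0 0 0 0 0 0 1;0 0 0 0 0 0 1;0 0 0 0 0 0 1;0 0 0 0 0 0 1;0 0 0 0 0 0 1;0 0 0 0 0 0 1' 45; python3 -c "
from h import *
st([577,43.5,-19])"
```

```text
time_s: 19.97
ee_pos: [578.6, 44.0, -17.7]
ee_rot: [-179.7, -0.2, -90.0]
force: [-0.6, -0.2, -1.2]
gripper_width: 41.2
t 19.97 p [578.6  44.  -17.7] rot [-179.7   -0.2  -90. ] F [-0.6 -0.2 -1.2] T [-0.01 -0.01 -0.09] w 41.2
 turn corr rad [0.004 0.005 0.   ] shift cm [-0.16 -0.05 -0.13]
```

```bash
python3 -m creep '0 0 1 0 0 0 1;0 0 2 0 0 0 1;0 0 3 0 0 0 1;0 0 3 0 0 0 1;-1 1 3 0 0 0 1;-2 2 1 0 0 0 1;-2.5 2 0 0 0 0 1;-2.5 2 0 0 0 0 1;-2 2 0 0 0 0 1;-1 1 0 0 0 0 1;0 0 0 0 0 0 1'; python3 - <<'E'
from h import *
st([460,290,110])
f=vision.grab_frame("wrist");cv2.imwrite("pics/w20.png",f["img"][:,:,::-1])
E
```

```text
time_s: 20.88
ee_pos: [458.6, 144.7, 119.7]
ee_rot: [179.8, -0.3, -90.2]
force: [0.5, -0.5, -1.9]
gripper_width: 41.5
t 20.88 p [458.6 144.7 119.7] rot [179.8  -0.3 -90.2] F [ 0.5 -0.5 -1.9] T [ 0.03  0.08 -0.07] w 41.5
 turn corr rad [ 0.005 -0.003  0.004] shift cm [ 0.14 14.53 -0.97]
```

View pics/w20.png

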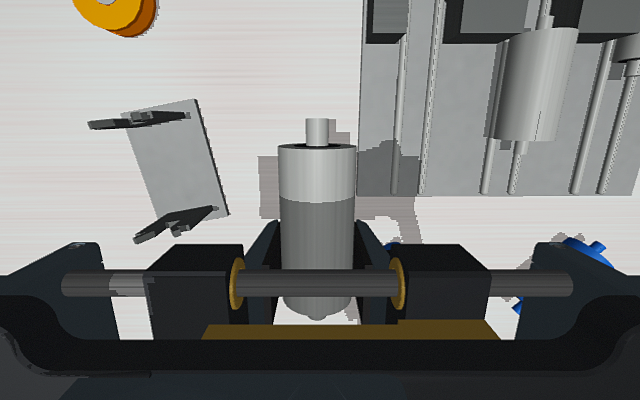

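```bash
python3 - <<'E'
from h import *
f=vision.grab_frame("wrist");np.savez("w21.npz",img=f["img"],mtx=f["mtx"],view=f["view"])
cv2.imwrite("pics/w21.png",cv2.resize(f["img"][85:255,75:245,::-1],None,fx=3.5,fy=3.5,interpolation=cv2.INTER_CUBIC))
cv2.imwrite("pics/w21b.png",cv2.resize(f["img"][90:330,260:380,::-1],None,fx=2.5,fy=2.5,interpolation=cv2.INTER_CUBIC))
E
```

```text
(no output)
```

View pics/w21.png

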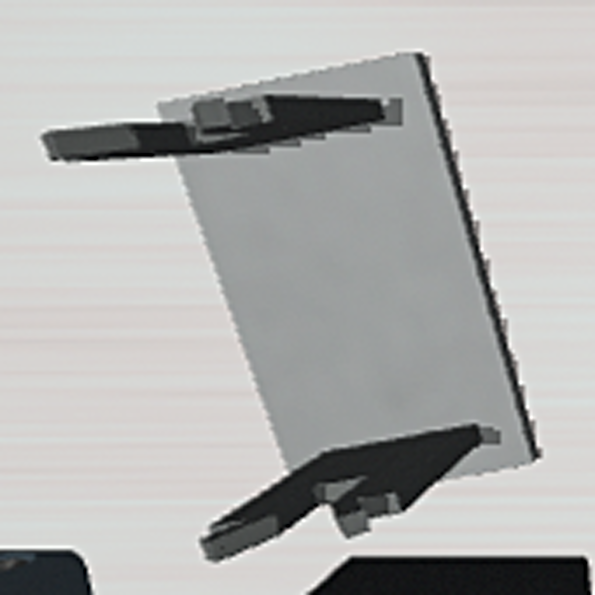

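View pics/w21b.png

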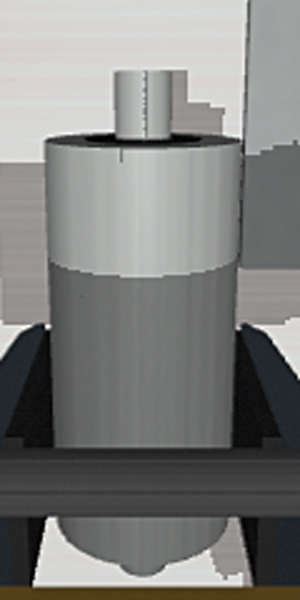

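```bash
python3 - <<'E'
from h import *
z=np.load("w21.npz");f={k:z[k] for k in z}
u=np.array([[158,103],[418,53],[532,458],[288,470]],float);u=(u+.5)/3.5-.5+[75,85]
def r(p):
    return (proj(f,W(p[:3],[(65,40,8),(65,-40,8),(-65,-40,8),(p[3],40,8)]))-u).ravel()
s=least_squares(r,[485,296,.17,-50]);print(s.x[:3],np.degrees(s.x[2]),r(s.x).round(2))
def r5(p):
    return np.r_[(proj(f,W(p[:3],[(65,40,8+p[4]),(65,-40,8+p[4]),(-65,-40,8+p[4]),(p[3],40,8+p[4])]))-u).ravel()]
s5=least_squares(r5,[485,296,.17,-50,0]);print("z free",s5.x)
# overlay predicted cheeks
im=f["img"][:,:,::-1].copy()
L=[]
for sx in(-1,1):
    for x in(48,54):
        for a,b in(((sx*x,-26,8),(sx*x,-26,85)),((sx*x,26,8),(sx*x,26,85)),((sx*x,-8,50),(sx*x,8,50)),((sx*x,-26,8),(sx*x,26,8))):
            L.append((a,b))
big=cv2.resize(im[85:255,75:245],None,fx=3.5,fy=3.5,interpolation=cv2.INTER_CUBIC)
for a,b in L:
    q=((proj(f,W(s.x[:3],[a,b]))-[75,85])+.5)*3.5-.5
    cv2.line(big,tuple(map(int,q[0].round())),tuple(map(int,q[1].round())),(0,0,255),1)
cv2.imwrite("pics/w21o.png",big)
# roller in hand
print("lead stub tip",ray_z(f,(317,119),119.7+49.7+6),"lead face top",ray_z(f,(317,146),119.7+49.7+21))
E
```

```text
[4.85829909e+02 2.95992088e+02 1.78642005e-01] 10.235432905113981 [-0.27 -0.29 -0.21 -0.87  0.72  1.43 -0.19  0.07]
z free [ 4.85584694e+02  2.98173650e+02  1.76916534e-01 -5.37004868e+01
 -4.42872510e+00]
lead stub tip [537.06684783 143.09663495 175.4       ] lead face top [525.08627077 143.26007115 190.4       ]
```

View pics/w21o.png

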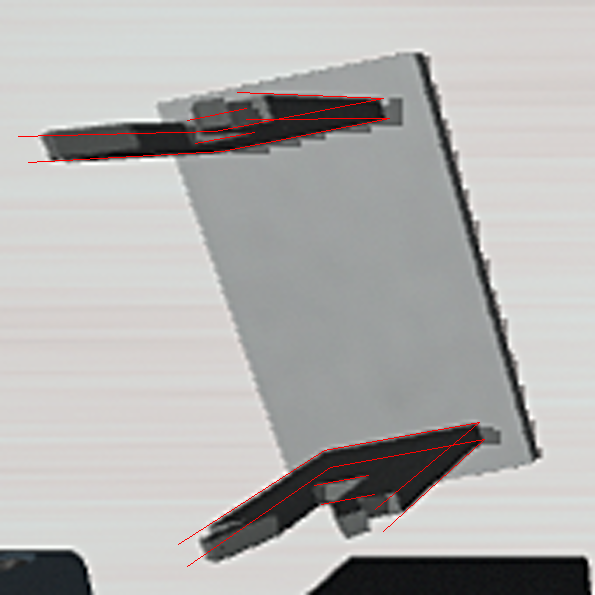

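```bash
python3 -m creep '0.2 2.5 0 0 0 0.05 1;0.2 3 0 0 0 0.05 1;0.2 3 -0.5 0 0 0.05 1;0 2.5 -1 0 0 0.028 1;0 2 -1 0 0 0 1;0 1.2 -1 0 0 0 1;0 0.5 0 0 0 0 1;0 0 0 0 0 0 1;0 0 0 0 0 0 1'; python3 - <<'E'
from h import *
st([466.7,293.4,50],yaw=-79.9)
E
```

```text
time_s: 21.73
ee_pos: [476.8, 289.5, 82.9]
ee_rot: [-179.7, -0.6, -80.2]
force: [0.6, -0.1, -2.9]
gripper_width: 41.2
t 21.73 p [476.8 289.5  82.9] rot [-179.7   -0.6  -80.2] F [ 0.6 -0.1 -2.9] T [-0.01  0.05 -0.03] w 41.2
 turn corr rad [0.01  0.007 0.005] shift cm [-1.01  0.39 -3.29]
```

```bash
python3 -m creep '-1 0.4 -1.5 0.01 0.007 0.005 1;0 0 -0.8 0 0 0 1;0 0 0 0 0 0 1;0 0 0 0 0 0 1'; python3 - <<'E'
from h import *
st([466.7,293.4,50],yaw=-79.9)
f=vision.grab_frame("wrist");cv2.imwrite("pics/w22.png",f["img"][:,:,::-1])
S=vision.grab_frame("scene");cv2.imwrite("pics/s22.png",cv2.resize(S["img"][110:220,380:480,::-1],None,fx=5,fy=5,interpolation=cv2.INTER_CUBIC))
E
```

```text
time_s: 22.07
ee_pos: [469.2, 289.6, 61.2]
ee_rot: [-179.8, -0.1, -80.1]
force: [-0.1, 0.2, -2.8]
gripper_width: 41.2
t 22.07 p [469.2 289.6  61.2] rot [-1.798e+02 -1.000e-01 -8.010e+01] F [-0.1  0.2 -2.8] T [ 0.03  0.09 -0.03] w 41.2
 turn corr rad [0.001 0.003 0.004] shift cm [-0.25  0.38 -1.12]
```

View pics/w22.png

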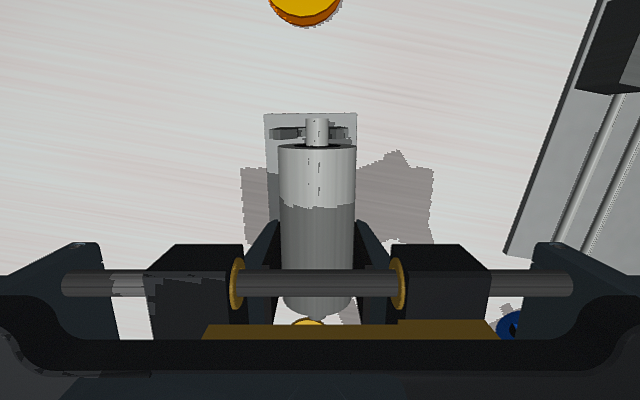

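View pics/s22.png

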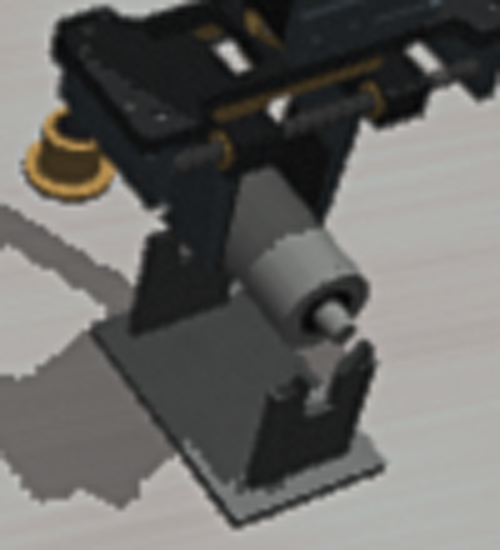

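```bash
python3 - <<'E'
from h import *
f=vision.grab_frame("wrist");np.savez("w23.npz",img=f["img"],mtx=f["mtx"],view=f["view"],P=monitor.state()["ee_pos"],R=monitor.state()["ee_rot"])
cv2.imwrite("pics/w23.png",cv2.resize(f["img"][105:185,245:385,::-1],None,fx=5.7,fy=5.7,interpolation=cv2.INTER_CUBIC))
E
```

```text
(no output)
```

View pics/w23.png

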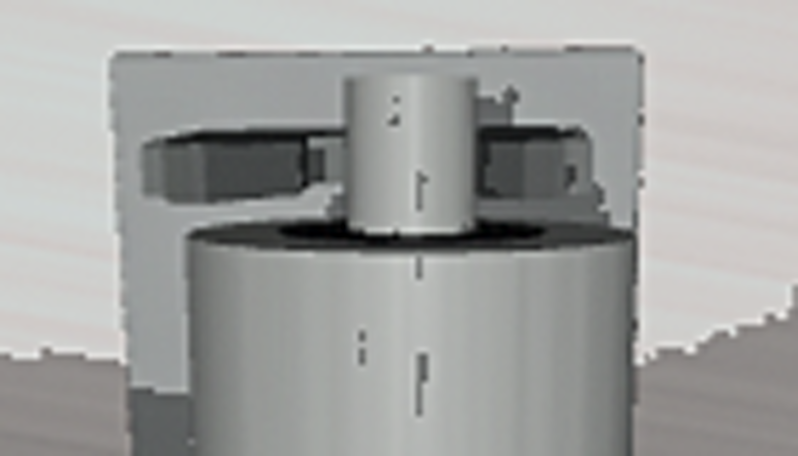

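```bash
python3 - <<'E'
from h import *
z=np.load("w23.npz");f={k:z[k] for k in z}
P=z["P"]
c=lambda u,v:((u+.5)/5.7-.5+245,(v+.5)/5.7-.5+105)
th=np.radians(9.9);e=np.array([np.cos(th),np.sin(th)]);n=np.array([-e[1],e[0]])
def show(nm,p): d=p[:2]-P[:2];print(nm,p.round(1),"along %.1f lateral %.1f"%(d@e,d@n))
ax=P[2]+49.7
show("stub tip top",ray_z(f,c(410,75),ax+6))
show("face top",ray_z(f,c(410,250),ax+21))
for zz in(85,78): 
    a=ray_z(f,c(145,165),zz);b=ray_z(f,c(590,165),zz);show(f"cheek mid{zz} width {np.hypot(*(a-b)[:2]):.1f}",(a+b)/2)
a=ray_z(f,c(110,53),8);b=ray_z(f,c(640,48),8);show(f"plate far edge width {np.hypot(*(a-b)[:2]):.1f}",(a+b)/2)
for nm,u,v,zz in(("cheek front top edge",300,200,85),("cheek rear top",300,135,85)): show(nm,ray_z(f,c(u,v),zz))
print(W([485.8,296,np.radians(10.1)],[(65,0,8),(51,0,85),(54,26,85),(54,-26,85)]).round(1), ((proj(f,W([485.8,296,np.radians(10.1)],[(65,40,8),(65,-40,8)]))-[245,105])*5.7).round(0))
E
```

```text
stub tip top [546.2 302.7 117.3] along 77.5 lateral -1.1
face top [532.6 300.3 132.3] along 63.7 lateral -1.1
cheek mid85 width 48.0 [536.4 305.6  85. ] along 68.3 lateral 3.5
cheek mid78 width 49.8 [536.  305.7  78. ] along 68.0 lateral 3.6
plate far edge width 79.4 [549.3 308.4   8. ] along 81.6 lateral 4.0
cheek front top edge [531.5 312.2  85. ] along 64.6 lateral 10.8
cheek rear top [538.2 313.2  85. ] along 71.5 lateral 10.7
[[549.8 307.4   8. ]
 [536.  304.9  85. ]
 [534.4 331.1  85. ]
 [543.5 279.9  85. ]] [[113.  48.]
 [647.  45.]]
```

```bash
python3 -m creep '-0.25 0.45 -0.6 0 0 0.004 1;0 0 0 0 0 0 1;0 0 0 0 0 0 1'; python3 - <<'E'
from h import *
st([466.7,294,50],yaw=-79.9)
f=vision.grab_frame("wrist");np.savez("w24.npz",img=f["img"],mtx=f["mtx"],view=f["view"],P=monitor.state()["ee_pos"],R=monitor.state()["ee_rot"])
cv2.imwrite("pics/w24.png",cv2.resize(f["img"][105:185,245:385,::-1],None,fx=5.7,fy=5.7,interpolation=cv2.INTER_CUBIC))
E
```

```text
time_s: 22.47
ee_pos: [468.4, 295.6, 56.6]
ee_rot: [-179.6, 0.0, -79.9]
force: [0.1, -0.3, -2.5]
gripper_width: 41.2
t 22.47 p [468.4 295.6  56.6] rot [-179.6    0.   -79.9] F [ 0.1 -0.3 -2.5] T [-0.03  0.04 -0.04] w 41.2
 turn corr rad [-0.002  0.007  0.   ] shift cm [-0.17 -0.16 -0.66]
```

View pics/w24.png

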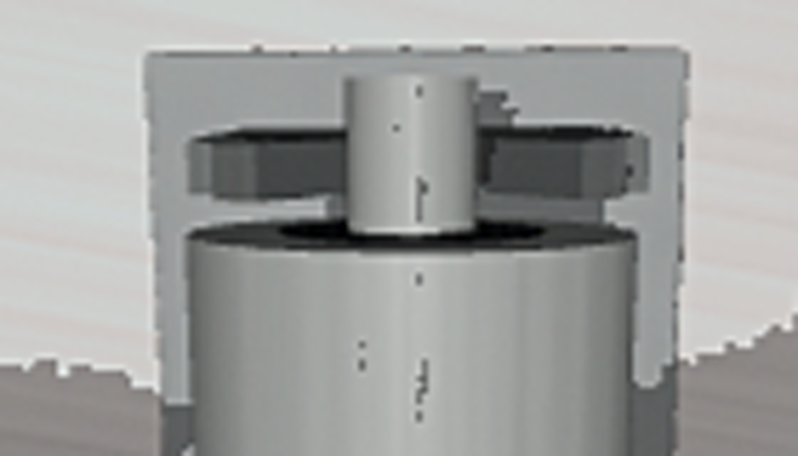

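```bash
python3 - <<'E'
from h import *
z=np.load("w24.npz");f={k:z[k] for k in z}
P=z["P"]
c=lambda u,v:((u+.5)/5.7-.5+245,(v+.5)/5.7-.5+105)
th=np.radians(10.1);e=np.array([np.cos(th),np.sin(th)]);n=np.array([-e[1],e[0]])
def show(nm,p): d=p[:2]-P[:2];print(nm,p.round(1),"along %.1f lateral %.1f"%(d@e,d@n))
ax=P[2]+49.7
show("stub tip top",ray_z(f,c(410,75),ax+6)); show("face top",ray_z(f,c(410,250),ax+21))
for zz in(85,78): 
    a=ray_z(f,c(188,165),zz);b=ray_z(f,c(650,165),zz);show(f"cheek mid{zz} width {np.hypot(*(a-b)[:2]):.1f}",(a+b)/2)
a=ray_z(f,c(145,54),8);b=ray_z(f,c(690,50),8);show(f"plate w {np.hypot(*(a-b)[:2]):.1f}",(a+b)/2);print(np.degrees(np.arctan2(-(b-a)[0]*-1,-(b-a)[1])))
for nm,v in(("front",198),("rear",133)): show(nm,ray_z(f,c(300,v),85))
E
```

```text
stub tip top [544.7 308.4 112.1] along 77.6 lateral -0.8
face top [531.  305.9 127.1] along 63.7 lateral -0.8
cheek mid85 width 48.6 [536.1 305.9  85. ] along 68.8 lateral -1.8
cheek mid78 width 50.5 [535.8 305.8  78. ] along 68.5 lateral -1.8
plate w 80.2 [549. 308.   8.] along 81.8 lateral -1.9
10.447979794848688
front [530.6 317.7  85. ] along 65.4 lateral 10.8
rear [537.1 318.7  85. ] along 72.0 lateral 10.7
```

```bash
python3 -m creep '-0.1 -0.12 -0.5 0 0.006 0 1;0 0 -0.3 0 0 0 1;0 0 0 0 0 0 1;0 0 0 0 0 0 1'; python3 - <<'E'
from h import *
st([467.4,294.3,6.3],yaw=-79.8)
f=vision.grab_frame("wrist");np.savez("w25.npz",img=f["img"],mtx=f["mtx"],view=f["view"],P=monitor.state()["ee_pos"])
cv2.imwrite("pics/w25.png",cv2.resize(f["img"][105:185,245:385,::-1],None,fx=5.7,fy=5.7,interpolation=cv2.INTER_CUBIC))
S=vision.grab_frame("scene");cv2.imwrite("pics/s25.png",cv2.resize(S["img"][110:220,380:480,::-1],None,fx=5,fy=5,interpolation=cv2.INTER_CUBIC))
E
```

```text
time_s: 22.85
ee_pos: [466.9, 294.4, 47.6]
ee_rot: [-180.0, 0.1, -79.9]
force: [1.0, 0.3, -2.7]
gripper_width: 41.1
t 22.85 p [466.9 294.4  47.6] rot [-1.80e+02  1.00e-01 -7.99e+01] F [ 1.   0.3 -2.7] T [ 0.02  0.12 -0.02] w 41.1
 turn corr rad [-0.002 -0.     0.001] shift cm [ 0.05 -0.01 -4.13]
```

View pics/w25.png

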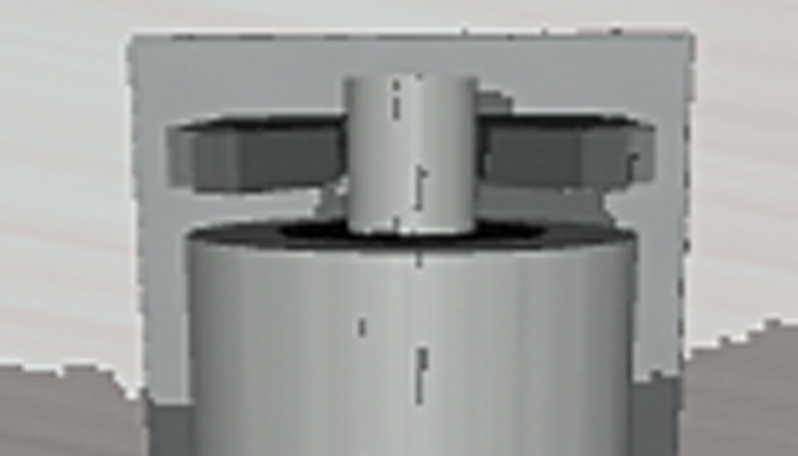

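View pics/s25.png

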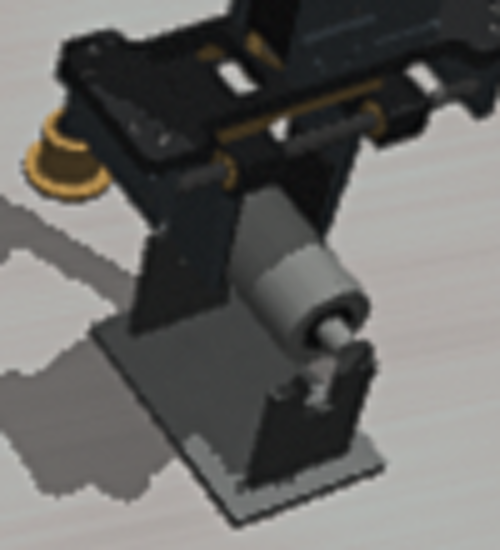

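```bash
python3 -m creep '0 0 -0.6 0 0 0 1;0 0 -0.6 0 0 0 1;0 0 -0.3 0 0 0 1'; python3 - <<'E'
from h import *
st([467.2,294.4,6.3],yaw=-79.8)
E
```

```text
time_s: 23.2
ee_pos: [467.8, 294.9, 32.6]
ee_rot: [-179.8, 0.1, -79.9]
force: [-0.6, 0.2, -2.7]
gripper_width: 41.5
t 23.2 p [467.8 294.9  32.6] rot [-1.798e+02  1.000e-01 -7.990e+01] F [-0.6  0.2 -2.7] T [0.04 0.08 0.03] w 41.5
 turn corr rad [-0.003  0.002  0.001] shift cm [-0.06 -0.05 -2.63]
```

```bash
python3 -m creep '-0.06 -0.05 -0.6 0 0 0 1;0 0 -0.5 0 0 0 1;0 0 -0.5 0 0 0 1'; python3 - <<'E'
from h import *
st([467.2,294.4,6.3],yaw=-79.8)
f=vision.grab_frame("wrist")
cv2.imwrite("pics/w26.png",cv2.resize(f["img"][95:185,245:385,::-1],None,fx=5.7,fy=5.7,interpolation=cv2.INTER_CUBIC))
E
```

```text
time_s: 23.45
ee_pos: [467.2, 294.4, 14.8]
ee_rot: [-179.8, 0.1, -79.9]
force: [-0.4, -0.2, -2.0]
gripper_width: 41.2
t 23.45 p [467.2 294.4  14.8] rot [-1.798e+02  1.000e-01 -7.990e+01] F [-0.4 -0.2 -2. ] T [ 0.02  0.1  -0.  ] w 41.2
 turn corr rad [-0.003  0.002  0.001] shift cm [ 0.    0.   -0.85]
```

View pics/w26.png

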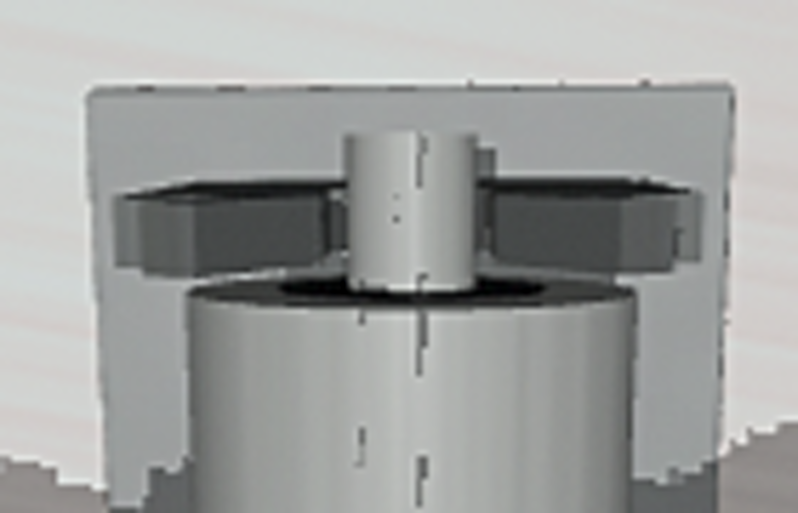

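Stub is centred in the slot, no contact so far. Lower the last 8 mm to touch.

```bash
python3 -m creep '0 0 -0.3 0 0 0 1;0 0 -0.3 0 0 0 1'; python3 -m creep '0 0 -0.15 0 0 0 1';python3 -m creep '0 0 -0.15 0 0 0 1';python3 -m creep '0 0 -0.15 0 0 0 1'
```

```text
time_s: 23.67
ee_pos: [466.2, 293.8, 6.9]
ee_rot: [-180.0, 0.1, -79.9]
force: [-0.6, -0.5, -2.9]
gripper_width: 41.2
time_s: 23.75
ee_pos: [466.3, 293.8, 5.9]
ee_rot: [-180.0, 0.1, -79.9]
force: [-3.6, -2.2, 16.1]
gripper_width: 41.4
time_s: 23.83
ee_pos: [466.3, 293.9, 5.9]
ee_rot: [-180.0, 0.1, -79.9]
force: [-5.4, -2.3, 15.2]
gripper_width: 41.1
time_s: 23.92
ee_pos: [466.3, 293.9, 6.0]
ee_rot: [-180.0, 0.1, -79.9]
force: [-3.2, -2.6, 8.1]
gripper_width: 41.1
```

```bash
python3 -m creep '0 0 0 0 0 0 0.3;0 0 0 0 0 0 0;0 0 0 0 0 0 -0.5;0 0 0 0 0 0 -0.6;0 0 0 0 0 0 -0.6;0 0 0 0 0 0 -0.6'; python3 - <<'E'
from h import *
st([467.2,294.4,6.3],yaw=-79.8)
f=vision.grab_frame("wrist")
cv2.imwrite("pics/w27.png",f["img"][:,:,::-1])
S=vision.grab_frame("scene");cv2.imwrite("pics/s27.png",cv2.resize(S["img"][110:220,380:480,::-1],None,fx=5,fy=5,interpolation=cv2.INTER_CUBIC))
E
```

```text
time_s: 24.42
ee_pos: [468.8, 295.3, 8.3]
ee_rot: [-179.6, 0.2, -79.9]
force: [0.0, -0.1, 0.1]
gripper_width: 69.5
t 24.42 p [468.8 295.3   8.3] rot [-179.6    0.2  -79.9] F [ 0.  -0.1  0.1] T [-0.03  0.03  0.  ] w 69.5
 turn corr rad [-0.005  0.007  0.001] shift cm [-0.16 -0.09 -0.2 ]
```

View pics/w27.png

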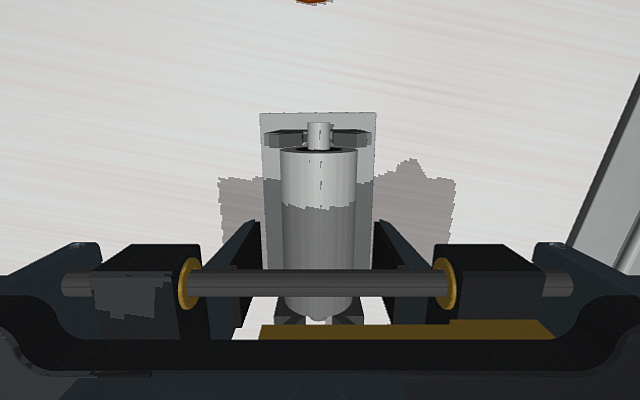

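View pics/s27.png

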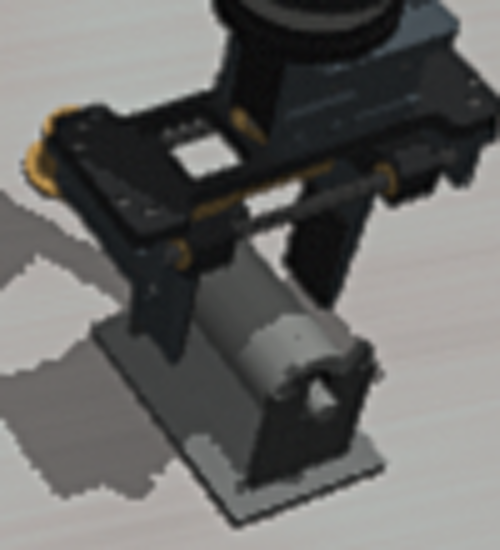

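Both ends sit in the slots and the fingers are clear. Go straight up, then back off.

```bash
python3 -m creep '0 0 1.5 0 0 0 -0.6;0 0 2.5 0 0 0 -0.6;0 0 3.5 0 0 0 -0.6;0 0 3.5 0 0 0 -0.6;0 0 3 0 0 0 -0.6;-2 0 2 0 0 0 -0.6;-3.5 0 0 0 0 0 -0.6;-3.5 0 0 0 0 0 -0.6;-3 0 0 0 0 0 -0.6;-1 0 0 0 0 0 -0.6;0 0 0 0 0 0 -0.6;0 0 0 0 0 0 -0.6'; python3 - <<'E'
from h import *
st()
f=vision.grab_frame("wrist");cv2.imwrite("pics/w28.png",f["img"][:,:,::-1])
S=vision.grab_frame("scene");cv2.imwrite("pics/s28.png",S["img"][:,:,::-1]);cv2.imwrite("pics/s28b.png",cv2.resize(S["img"][130:220,380:470,::-1],None,fx=6,fy=6,interpolation=cv2.INTER_CUBIC))
E
```

```text
time_s: 25.52
ee_pos: [334.0, 293.8, 174.5]
ee_rot: [-179.6, 0.3, -80.0]
force: [-0.5, -0.1, 0.2]
gripper_width: 73.0
t 25.52 p [334.  293.8 174.5] rot [-179.6    0.3  -80. ] F [-0.5 -0.1  0.2] T [-0.01 -0.01 -0.06] w 73.0
 turn corr rad [-0.006  0.007 -0.175]
```

View pics/w28.png

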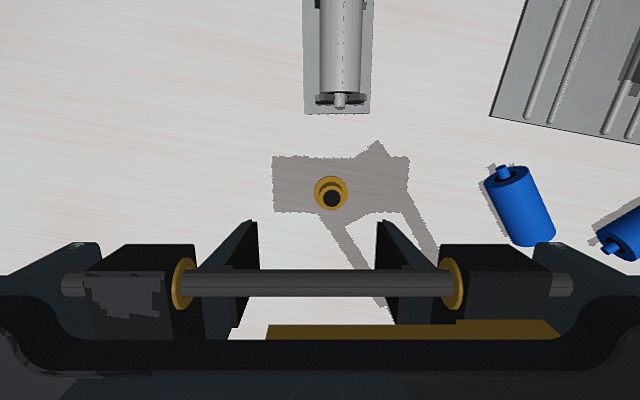

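View pics/s28.png

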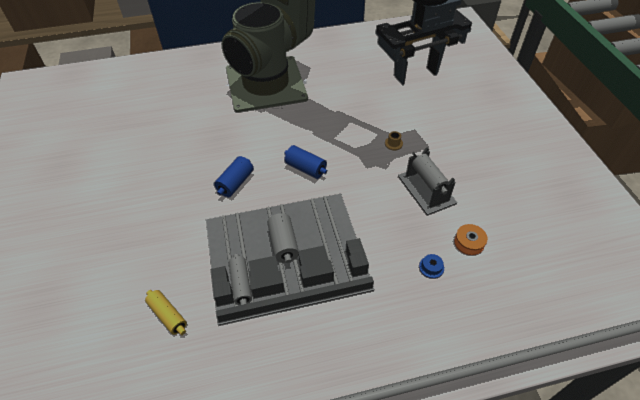

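View pics/s28b.png

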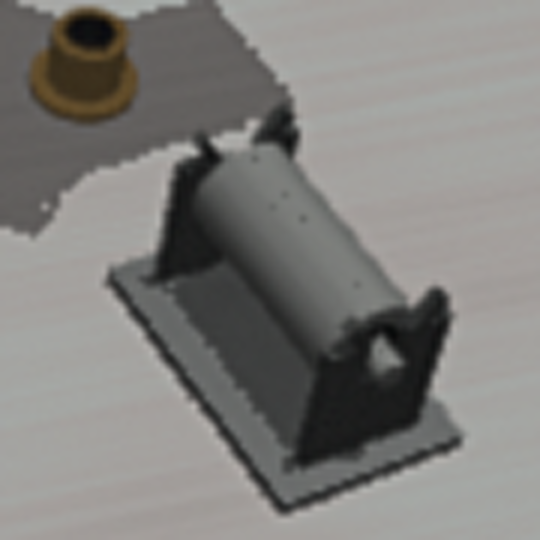

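```bash
python3 -c "
from workcell import job
print(job.job_done())"
```

```text
the job is handed in; nothing more can be done
None
```

All three rollers were pushed home in their lanes. The one that passed the go step and stopped at the no-go step now sits in the idler bracket. I handed the job in at about 25.5 s of the 58 s allowed.

- **Right lane:** the 34 mm roller went through to the end stop. The wrist camera put its rear stub tip within about 1 mm of the home position.
- **Middle lane:** the 50 mm roller stopped at the go step.
- **Left lane:** the 42 mm roller stopped at the no-go step. The gripper closed on it at 41.2 mm.
- **Rejects:** the 34 and 50 mm rollers were left where they stopped and were never lifted.
- **Bracket:** the axle met the slot bottoms at the predicted height, within 0.4 mm. After release, the last pictures show both stubs down in the slots. The other parts and the look-alikes are where they started.

**Disagreements:**
- The real fingertips are about 37 mm above the reported TCP. My first push in the right lane therefore passed over the roller without touching it. I found the offset with a light touch on the cart top, beside the gauge, and allowed for it afterwards.
- The last wrist check of the middle and left rollers read about 3 mm short of home. The gauge's go edge read 3 mm off the same way, so I took it as camera calibration. The pushes had also stalled where expected.

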